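# Scrape the offcuts out of the run-out channel into the scrap tray

## Robot

A 6-joint arm with a two-finger parallel gripper is mounted at the origin on the work surface. World frame = base frame: x ahead of the robot, y to its left, z up, the work surface at z = 0. Lengths are in mm, angles in rad, forces in N, time in s.
With the tool pointing down it reaches from about 250 to 775 mm from the base axis. Payload 8.9 kg.
Tool frame: the origin (TCP) lies between the finger pads; the fingertips stand 17 mm ahead of it and the grasp point (between the pads) lies 2 mm behind it; z points along the fingers, y is the direction in which the jaws open and shut (so a half turn about z gives the same grasp; the last joint's range is limited). The gripper opens to 85 mm and grips with 20 to 120 N. Pads are 22 mm wide; open, the fingers measure 114 mm over their backs; the gripper's body (76 mm by 85 mm) begins 54 mm behind the grasp point. The pads swing forward as they close: fully open they stand 13 mm farther back than shut.
Start: joints at [0.971, 0.291, -0.153, 1.127, 0, 1.431], TCP at [233.443, 470.243, 248.305] pointing down, gripper open.
Joint ranges: [-2.52, 2.52], [-0.91, 1.74], [-1.3, 1.37], [-1.96, 2.02], [-1.52, 1.47], [-3.14, 3.14]. Speed limits (rad/s): [2.22, 2.22, 2.79, 3.14, 3.14, 3.14].

## Interface

Orientations are given as a rotation vector (axis times angle).
In Python, from rig import get_obs, capture, get_calibration, sign_off, trace gives the robot as it stands.
- The arm moves only by the shell command python3 -m handwheel 'ROWS' [FORCE]. ROWS is JSON, a list of rows, each a list of 3 entries, a list of its own where there are three numbers: the turn, a rotation vector about the tool's x, y, z in degrees, then the shift along the tool's x, y, z in mm, then the opening, from -1 (shut) to 1 (fully open), so that 0 is half open. In form: [[[rx, ry, rz], [tx, ty, tz], fingers], ...]. A call has 1 to 20 rows; each row is the pose to reach, as a shift and turn from the pose commanded when the call began, along the tool's axes at that moment; what a row does not reach only later rows make up. A row lasts 1/10 s, in which the tool goes at most 50 mm and 8.59 degrees, less where a joint would pass 70% of its speed; a pose out of reach is approached as far as the arm can. A call with a gripper value outside its range is refused whole. The fingers move at their own pace and stop on an object; FORCE is the grip in N (left out, the last holds). Time passes only in rows, so rows that repeat a pose let the fingers close. It gives the time, the measured TCP pose, the force and the opening at its end, in the units of the state.
- get_obs(): the state, without advancing time (a new reading comes with each control period).
- capture(name): name is "scene" or "top" or "wrist"; returns the picture (420x560x3 uint8, red, green, blue); there is no depth.
- get_calibration(name): a dict with "camera_matrix" (3x3 intrinsics, pixels), "world_from_camera" (4x4, takes a point from camera to world coordinates); the wrist camera has in their place "mount" (4x4, takes a point from camera to tool coordinates, whose origin is the TCP and whose axes are the flange's). Camera axes: x right, y down, z forward; pixel columns grow to the right and rows downward; lengths in mm; the calibration is good to about 2 mm. A picture is of the moment at which its call begins: read the wrist's pose just before it. get_calibration takes no time and is no camera call.
- sign_off(): hands the job in, once; it reports no verdict.
Trained networks look in the newest picture that a camera, given by its name, has taken for a name from the list of things; names that differ only in an ending like _2 or _b are one class to them, and where a whole thing is asked for, a point or a joint stands for the part that bears it (a point fixed in the world has none). Each returns a list of dicts, best first, with "conf" (0 to 1); they miss things now and then, are a little off and sometimes report something else, mostly with a low value. They report only what shows in the picture. A call takes as long as a camera call. They do not tell look-alikes from the thing itself.
- trace(camera, thing): "mask" (420x560 bool, what is visible of it) and "rect" ([left, top, right, bottom] in pixels, round what is visible of it).
The state is a dict: "time_s": time; "q": joint angles; "dq": joint speeds; "tau": joint torques, N m; "tool_pos": TCP position; "tool_rot": TCP orientation; "force": force on the tool from outside, world axes, zero at the start; "wrist_torque": the same for the moment, N m; "finger_gap": finger opening in mm.
Only numpy, scipy, OpenCV 4.12 (cv2) and the standard library are available. Lean on these libraries where they do the work, as an engineer would, in place of code of your own. Each camera call takes 0.05 s, during which the arm holds its last target.

## Task

Take the scraper block by its handle and, working under the rail, push all three loose steel offcuts along the channel and off its end into the scrap tray; the offcuts are sharp, so move them only with the scraper and never touch them with the gripper. Then stand the scraper upright on its wooden board again, set down rather than dropped, and let go. Leave the can and the two loose tube pieces where they are.

Things in the scene. Friction and masses are not known exactly. Their poses are not given: they have to be found in the camera images.
- channel: Fixed steel run-out channel pointing away from the robot: a flat bed 260 mm long (its y), top 70 mm above the table, both ends open, between two lips 8 mm thick: the left one (-x) 12 mm higher than the bed, the right one 24 mm. Clear width 134 mm (x = -67 to 67 mm). Origin: on the table under the bed's centre; its y points away from the robot, its x to the robot's right, within 0.2 rad
- bed (a point): Centre of the channel's bed, on its top surface (axes as the channel)
- rail (a point): Middle of the underside of a primed tube rail, fixed over the bed along it: 40 mm wide (x = -4 to 36 mm in the channel's frame), 60 mm high (z = 180 to 240 mm), 340 mm long, on two posts at the right of the channel (x = 86 to 110 mm, y = +-100 mm). It leaves no room for an upright gripper on the handle: come in from the left with the gripper leaning to the left, 30 to 45 degrees
- tray: Fixed open steel scrap tray, 190 mm (x) by 120 mm (y), 50 mm high, walls 4 mm, axes as the channel, origin under its centre. It stands against one end of the channel, the near or the far one, its centre 182 mm from the channel's centre along y; the end of the bed overhangs its rim by 8 mm
- stop: Fixed block of primed tube, 120 mm (x) by 100 mm (y), 90 mm high, at the other end of the channel, which it closes (20 mm higher than the bed); axes as the channel, origin under its centre, 182 mm from the channel's centre along y
- scraper: Loose scraper block, 0.3 kg, light wood with a steel sole. Origin: centre of its underside; x along its long side, z up; the same after a half turn. Foot 120 mm (x) by 36 mm (y), 27 mm high; on the middle of it a handle 40 mm (x) by 26 mm (y), from 27 to 72 mm above the underside, to be gripped across y. The long sides of the foot push the offcuts
- board: Fixed wooden board left of the channel, the scraper's place, 200 mm (x) by 150 mm (y), 18 mm thick; origin under its centre; x points to the robot's right, within 0.25 rad. The scraper starts upright on it
- offcut_flat: Loose offcut of flat steel bar, 80 mm (x) by 25 mm by 8 mm, 0.12 kg, lying in the channel; origin: centre of its underside
- offcut_angle: Loose offcut of steel angle, 70 mm (x) by 25 mm by 25 mm, 4 mm thick, 0.09 kg, lying in the channel; origin: centre of its underside
- offcut_tube: Loose offcut of square steel tube, 60 mm (x) by 25 mm by 25 mm, 0.11 kg, lying in the channel; origin: centre of its underside
- tube_lying: Loose piece of primed square tube, 140 by 50 by 50 mm, lying on the table at the robot's right, a bystander; origin: centre of its underside
- tube_standing: Loose piece of primed square tube, 60 by 60 mm, 100 mm high, standing near the board and the channel, a bystander; origin: centre of its underside
- can: Loose can, 66 mm across, 100 mm high, a bystander; origin: centre of its underside
There are look-alikes about, which are no part of the job. Leave any purple look-alike of the scraper alone.

How it is judged (in metres and radians):
On the way, in this order (a step that is already met when the one before it is completed fails the run):
1. the scraper is brought down into the channel (its underside less than 15 mm above the bed) (x of scraper in the frame of bed between -0.03 and 0.03 m and y of scraper in the frame of bed between -0.13 and 0.13 m and z of scraper in the frame of bed between -0.005 and 0.015 m), for 0.05 s.
2. all three offcuts are in the scrap tray (x of offcut_flat in the frame of tray between -0.092 and 0.092 m and y of offcut_flat in the frame of tray between -0.062 and 0.062 m and z of each of offcut_flat, offcut_angle, offcut_tube in the frame of tray below 0.062 m and x of offcut_angle in the frame of tray between -0.092 and 0.092 m and y of offcut_angle in the frame of tray between -0.062 and 0.062 m and x of offcut_tube in the frame of tray between -0.092 and 0.092 m and y of offcut_tube in the frame of tray between -0.062 and 0.062 m), for 0.2 s.
At the end, for the whole second after the job is handed in: All three offcuts lie still in the scrap tray (their origins inside its walls, at most 62 mm above the table) and the scraper stands still and upright (within 0.1 rad) on its board, its origin within 80 mm (x) and 60 mm (y) of the board's centre (all of step 2 and linear speed of each of offcut_flat, offcut_angle, offcut_tube, scraper below 0.02 m/s and x of scraper in the frame of board between -0.08 and 0.08 m and y of scraper in the frame of board between -0.06 and 0.06 m and angle between scraper's own z axis and vertical below 0.1 rad and z of scraper in the frame of board between 0.012 and 0.026 m); the robot touches nothing.
It fails at once if the gripper or the arm touches an offcut (more than 1 N) (contact force between any of the fingers, the arm and offcut_flat above 1 N or contact force between any of the fingers, the arm and offcut_angle above 1 N or contact force between any of the fingers, the arm and offcut_tube above 1 N).
It fails at once if the scraper is dropped: over its board, underside more than 35 mm above it, and not held (x of scraper in the frame of board between -0.08 and 0.08 m and y of scraper in the frame of board between -0.06 and 0.06 m and z of scraper in the frame of board above 0.053 m and contact force between the fingers and scraper below 0.1 N).
It fails at once if the can or a loose tube piece is moved more than 30 mm (distance of any of tube_lying, tube_standing, can from where it was at the start of the episode above 0.03 m).
It also fails if it takes over 66 s, if anything falls off the work surface, if the arm or the gripper's body presses on something with over 40 N, if the wrist force passes 120 N, or if a joint passes its speed limit or range.

## Working session

There is one attempt and no reset: what is moved stays moved. The work goes in short steps, Python scripts to look and compute and a shell command to move; the robot and the scene stay as the last step left them, time stands still between calls to the robot, and variables do not carry over. Pictures are saved under pics/ and viewed, and the job is handed in when it is done.

```bash
ls; mkdir -p pics
python3 - <<'E'
from rig import *
import cv2, numpy as np
o=get_obs(); print(o)
for n in ["scene","top","wrist"]:
    im=capture(n); cv2.imwrite(f"pics/a_{n}.png",im[:,:,::-1])
    print(n,{k:np.array(v).round(3).tolist() for k,v in get_calibration(n).items()})
E
```

```text
pics
{'time_s': 0.0, 'q': array([ 9.70713020e-01,  2.91275779e-01, -1.54133397e-01,  1.12671504e+00,
       -2.94989877e-05,  1.43150435e+00]), 'dq': array([-0.00124321,  0.0005447 , -0.00091556,  0.00059678, -0.00075832,
       -0.00035336]), 'tau': array([-2.51408550e-03, -5.37147081e+01,  3.31364751e+01,  1.61828776e-02,
       -2.29662564e-04,  1.17086671e-06]), 'tool_pos': array([233.20179349, 469.88568013, 247.73200082]), 'tool_rot': array([-7.17319286e-01, -3.05813864e+00,  1.96138016e-03]), 'force': array([ 0.49664818, -0.54948112, -0.38585667]), 'wrist_torque': array([0.02404442, 0.00319482, 0.00138233]), 'finger_gap': 85.14267908574996}
scene {'camera_matrix': [[546.616, 0.0, 276.533], [0.0, 546.616, 211.51], [0.0, 0.0, 1.0]], 'world_from_camera': [[-0.464, 0.723, -0.512, 1221.89], [0.886, 0.381, -0.265, 300.202], [0.003, -0.576, -0.817, 1163.014], [0.0, 0.0, 0.0, 1.0]]}
top {'camera_matrix': [[488.737, 0.0, 285.016], [0.0, 488.737, 199.231], [0.0, 0.0, 1.0]], 'world_from_camera': [[0.012, -0.989, 0.151, 386.978], [-1.0, -0.013, -0.002, -40.992], [0.004, -0.151, -0.989, 1448.375], [0.0, 0.0, 0.0, 1.0]]}
wrist {'camera_matrix': [[346.497, 0.0, 274.345], [0.0, 346.497, 207.74], [0.0, 0.0, 1.0]], 'mount': [[0.0, -0.949, -0.315, 79.945], [1.0, 0.0, 0.0, 0.652], [-0.0, -0.315, 0.949, -125.026], [0.0, 0.0, 0.0, 1.0]]}
```

View pics/a_scene.png

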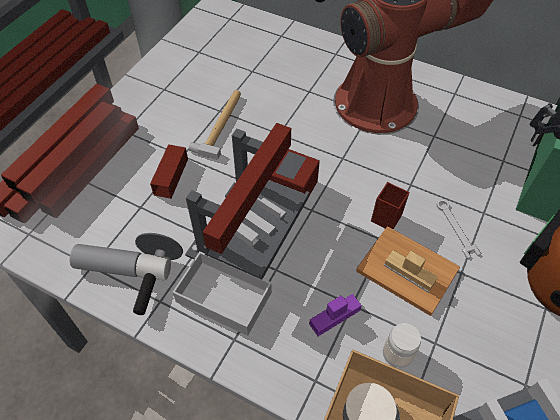

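View pics/a_top.png

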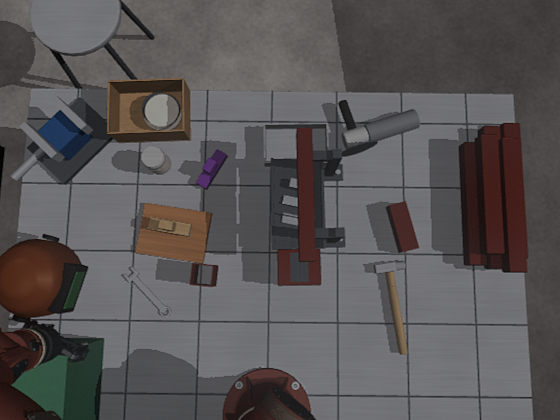

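View pics/a_wrist.png

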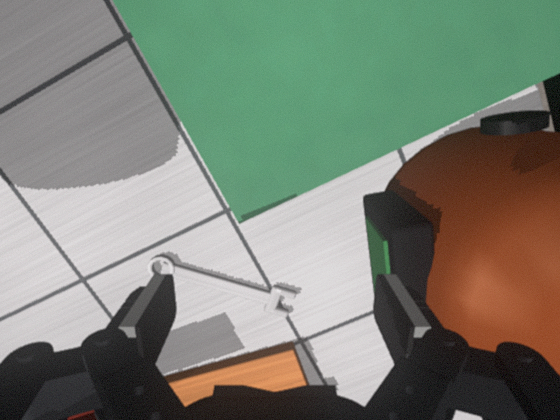

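Run:
```python
from rig import *
import cv2, numpy as np, pickle
M={}
for n in ["scene","top"]:
    im=capture(n)
    ov=im.copy()
    for t in ["channel","rail","tray","stop","scraper","board","offcut_flat","offcut_angle","offcut_tube","tube_lying","tube_standing","can"]:
        r=trace(n,t)
        M[n,t]=r
        print(n,t,[(round(d['conf'],2),np.array(d['rect']).round().astype(int).tolist(),int(np.sum(d['mask']))) for d in r[:4]])
        
    M[n,'im']=im
pickle.dump(M,open('M.pkl','wb'))
for n,(x0,y0,x1,y1) in {"scene":(150,110,480,360),"top":(120,110,380,300)}.items():
    c=M[n,'im'][y0:y1,x0:x1,::-1]; s=min(800/(x1-x0),600/(y1-y0))
    cv2.imwrite(f"pics/b_{n}.png",cv2.resize(c,None,fx=s,fy=s,interpolation=cv2.INTER_CUBIC))
```

```text
scene channel [(0.71, [190, 122, 310, 280], 9545), (0.71, [372, 184, 412, 230], 1074)]
scene rail [(0.9, [188, 125, 308, 280], 9175)]
scene tray [(0.78, [172, 250, 272, 334], 4781)]
scene stop [(0.6, [271, 148, 320, 192], 1439)]
scene scraper [(0.89, [310, 296, 361, 338], 1047), (0.62, [381, 251, 434, 297], 1139)]
scene board [(0.71, [359, 227, 460, 314], 3621)]
scene offcut_flat [(0.78, [246, 210, 274, 232], 323)]
scene offcut_angle [(0.74, [257, 201, 288, 220], 294), (0.32, [383, 321, 421, 369], 1232)]
scene offcut_tube [(0.85, [234, 222, 260, 244], 354), (0.45, [360, 226, 461, 316], 3611)]
scene tube_lying [(0.89, [148, 144, 189, 197], 1311)]
scene tube_standing [(0.94, [374, 184, 410, 229], 1145), (0.39, [187, 124, 308, 274], 9350)]
scene can []
top channel [(0.69, [268, 126, 346, 263], 6222), (0.69, [134, 204, 215, 265], 2935), (0.31, [142, 147, 170, 173], 613)]
top rail [(0.76, [272, 131, 348, 263], 6227)]
top tray [(0.84, [263, 123, 329, 166], 1724)]
top stop [(0.58, [277, 247, 319, 281], 1357), (0.28, [152, 216, 192, 234], 496)]
top scraper [(0.87, [149, 217, 191, 236], 552), (0.81, [198, 149, 228, 195], 601), (0.42, [386, 203, 421, 253], 1074)]
top board [(0.93, [135, 202, 214, 264], 3034)]
top offcut_flat [(0.32, [280, 247, 318, 282], 1342)]
top offcut_angle [(0.45, [285, 211, 300, 225], 148)]
top offcut_tube [(0.37, [289, 174, 297, 192], 77)]
top tube_lying [(0.62, [385, 202, 419, 252], 1031)]
top tube_standing [(0.59, [188, 264, 219, 289], 400)]
top can [(0.86, [141, 146, 172, 174], 636)]
```

View pics/b_scene.png

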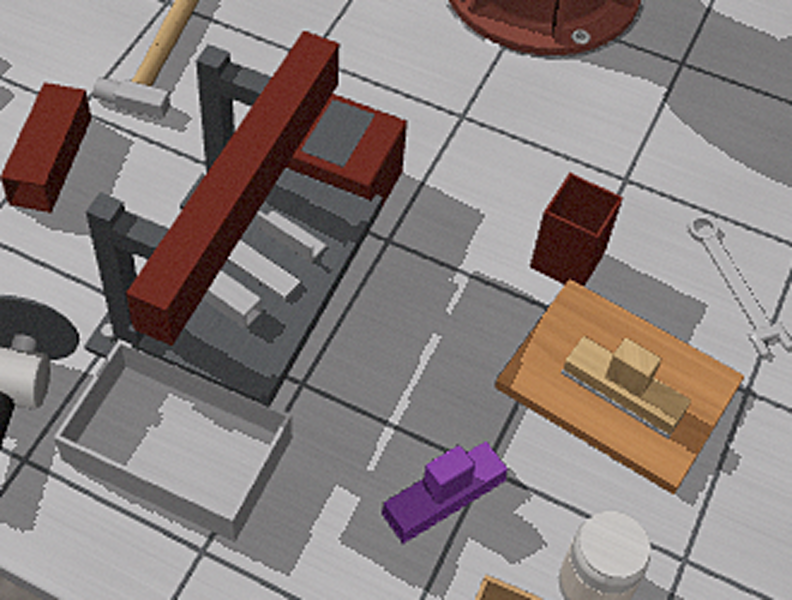

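View pics/b_top.png

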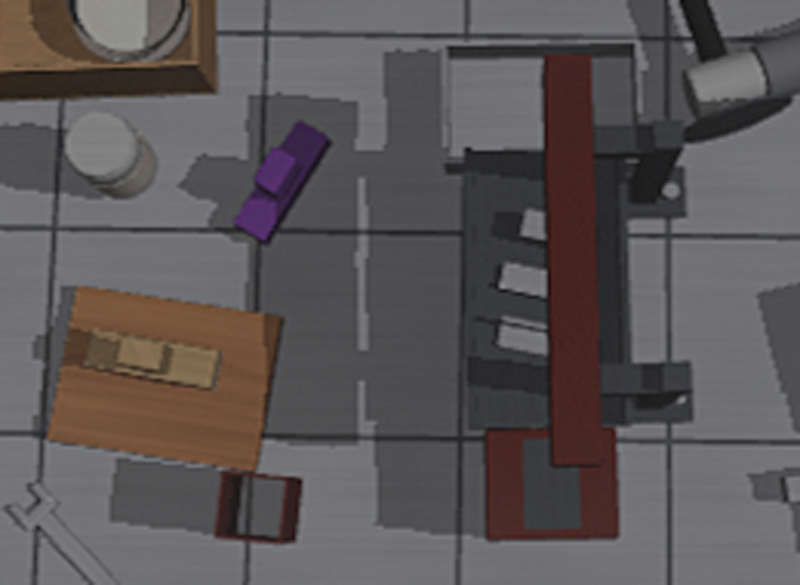

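```bash
cat > h.py <<'E'
import numpy as np, cv2, pickle
from rig import get_calibration
from scipy.optimize import minimize
from scipy.spatial.transform import Rotation as R
CAL={n:get_calibration(n) for n in("scene","top")}
def proj(n,P):
    C=CAL[n]; K=np.array(C["camera_matrix"]); T=np.linalg.inv(np.array(C["world_from_camera"]))
    q=(np.c_[P,np.ones(len(P))]@T.T)[:,:3]@K.T
    return q[:,:2]/q[:,2:]
def box(x0,x1,y0,y1,z0,z1):
    return np.array([[x,y,z] for x in(x0,x1) for y in(y0,y1) for z in(z0,z1)],float)
def place(P,x,y,yaw,z=0):
    c,s=np.cos(yaw),np.sin(yaw)
    return P@np.array([[c,-s,0],[s,c,0],[0,0,1]]).T+[x,y,z]
S=8
def hull(n,P,img,v=1):
    h=cv2.convexHull(proj(n,P).astype(np.float32))
    cv2.fillConvexPoly(img,np.round(h*S+ (S-1)/2).astype(np.int32),v)
def render(n,add,sub=()):
    r=np.zeros((420*S,560*S),np.uint8)
    for P in add: hull(n,P,r)
    for P in sub: hull(n,P,r,0)
    return cv2.resize(r.astype(np.float32),(560,420),interpolation=cv2.INTER_AREA)
def iou(a,b): return np.minimum(a,b).sum()/np.maximum(a,b).sum()
def fit(x0,cost,steps=(15,15,.08)):
    sim=np.array([x0]+[np.array(x0)+np.eye(3)[i]*steps[i] for i in range(3)])
    r=minimize(cost,x0,method="Nelder-Mead",options=dict(initial_simplex=sim,xatol=.02,fatol=1e-5,maxiter=200))
    return r.x,r.fun
def inchan(P,p): return place(P,*p)
RAIL=box(-4,36,-170,170,180,240); STOP=box(-60,60,-232,-132,0,90); TRAY=box(-95,95,122,242,0,50)
FOOT=box(-60,60,-18,18,0,27); HAND=box(-20,20,-13,13,27,72)
BOARD=box(-100,100,-75,75,0,18)
E
cat > fit.py <<'E'
from h import *
M=pickle.load(open('M.pkl','rb'))
g=lambda n,t,i=0: M[n,t][i]['mask'].astype(np.float32)
def red(n):
    im=M[n,'im'].astype(int); return ((im[...,0]>1.8*im[...,1])&(im[...,0]>40)&(im[...,0]>1.8*im[...,2]))
roi={"scene":(188,120,325,282),"top":(270,120,325,290)}
out={}
Rm={}
for n in roi:
    x0,y0,x1,y1=roi[n]; m=np.zeros((420,560),np.uint8); m[y0:y1,x0:x1]=red(n)[y0:y1,x0:x1]
    m=cv2.morphologyEx(m,cv2.MORPH_OPEN,np.ones((2,2)))
    s=np.maximum(m,M[n,'stop'][0]['mask'].astype(np.uint8)); Rm[n]=s.astype(np.float32)
def c(p,parts=False):
    v=[]
    for n in roi:
        v.append(iou(render(n,[place(RAIL,*p),place(STOP,*p)]),Rm[n]))
        v.append(iou(render(n,[place(TRAY,*p)],[place(RAIL,*p)]),g(n,'tray')*(1-Rm[n])))
    return v if parts else -sum(v)
p,f=fit([470,-55,-np.pi/2],c); print('channel',p.round(2),np.round(c(p,1),3)); out['channel']=p
def fitbox(t,parts,x0,z=0,idx={},sub=()):
    def c(p,pr=False):
        v=[iou(render(n,[place(P,*p,z) for P in parts],[place(P,*out['channel']) for P in sub]),g(n,t,idx.get(n,0))) for n in("scene","top") if len(M[n,t])]
        return v if pr else -sum(v)
    p,f=fit(x0,c); print(t,p.round(2),np.round(c(p,1),3)); out[t]=p
fitbox('board',[BOARD],[310,230,-np.pi/2-.1])
fitbox('scraper',[FOOT,HAND],[310,250,-np.pi/2-.1],18,{"scene":1})
fitbox('tube_standing',[box(-30,30,-30,30,0,100)],[190,160,0])
a=np.linspace(0,6.28,30); CAN=np.concatenate([np.c_[33*np.cos(a),33*np.sin(a),0*a+z] for z in(0,100)])
fitbox('can',[CAN],[480,280,0])
fitbox('tube_lying',[box(-70,70,-25,25,0,50)],[320,-300,0.2])
pickle.dump(out,open('fit.pkl','wb'))
for n in roi:
    im=M[n,'im'].copy()
    ch=out['channel']
    for P in [place(q,*ch) for q in(RAIL,STOP,TRAY,box(-67,67,-130,130,70,70),box(-75,-67,-130,130,0,82),box(67,75,-130,130,0,94))]+[place(BOARD,*out['board']),place(FOOT,*out['scraper'],18),place(HAND,*out['scraper'],18),place(box(-30,30,-30,30,0,100),*out['tube_standing']),place(CAN,*out['can']),place(box(-70,70,-25,25,0,50),*out['tube_lying'])]:
        pass
    sc=3 if n=="top" else 2.4
    x0,y0,x1,y1={"scene":(150,110,480,360),"top":(120,110,380,300)}[n]
    big=cv2.resize(im[y0:y1,x0:x1],None,fx=sc,fy=sc,interpolation=cv2.INTER_CUBIC)
    for P in [place(q,*ch) for q in(RAIL,STOP,TRAY,box(-67,67,-130,130,70,70),box(-75,-67,-130,130,0,82),box(67,75,-130,130,0,94))]+[place(BOARD,*out['board']),place(FOOT,*out['scraper'],18),place(HAND,*out['scraper'],18),place(box(-30,30,-30,30,0,100),*out['tube_standing'])]:
        q=(proj(n,P)-[x0,y0]+.5)*sc
        for i in range(8):
            for b in (1,2,4):
                if i^b>i: cv2.line(big,tuple(np.round(q[i]).astype(int).tolist()),tuple(np.round(q[i^b]).astype(int).tolist()),(0,255,0),1)
    cv2.imwrite(f"pics/fit_{n}.png",big[:,:,::-1])
E
python3 fit.py
```

```text
channel [587.33 -80.01  -1.54] [0.746 0.973 0.903 0.766]
board [310.   230.    -1.67] [0. 0.]
scraper [310.   250.    -1.67] [0. 0.]
tube_standing [190. 160.   0.] [0. 0.]
can [480. 280.   0.] [0.]
tube_lying [ 3.2e+02 -3.0e+02  2.0e-01] [0. 0.]
```

```bash
cat >> h.py <<'E'
def back(n,uv,z):
    C=CAL[n];K=np.array(C["camera_matrix"]);T=np.array(C["world_from_camera"])
    d=T[:3,:3]@np.linalg.inv(K)@np.array([uv[0],uv[1],1.]); o=T[:3,3]
    return (o+d*(z-o[2])/d[2])[:2]
E
python3 - <<'E'
s=open('fit.py').read()
s=s.replace("def fitbox(t,parts,x0,z=0,idx={},sub=()):","def fitbox(t,parts,x0,z=0,idx={},sub=()):\n    ys,xs=np.nonzero(M['top',t][0]['mask']); x0=[*back('top',(xs.mean(),ys.mean()),z+20),x0[2]]")
s=s.replace("[470,-55,-np.pi/2]","[590,-80,-np.pi/2]")
open('fit.py','w').write(s)
E
python3 fit.py
```

```text
channel [587.51 -79.92  -1.54] [0.746 0.973 0.903 0.768]
board [501.86 281.82  -1.7 ] [0.732 0.832]
scraper [517.92 288.92  -1.74] [0.938 0.925]
tube_standing [ 3.8008e+02  1.8091e+02 -9.0000e-02] [0.944 0.582]
can [7.1044e+02 3.3206e+02 1.0000e-01] [0.94]
tube_lying [ 5.2528e+02 -3.8701e+02  2.5000e-01] [0.952 0.957]
```

View pics/fit_scene.png

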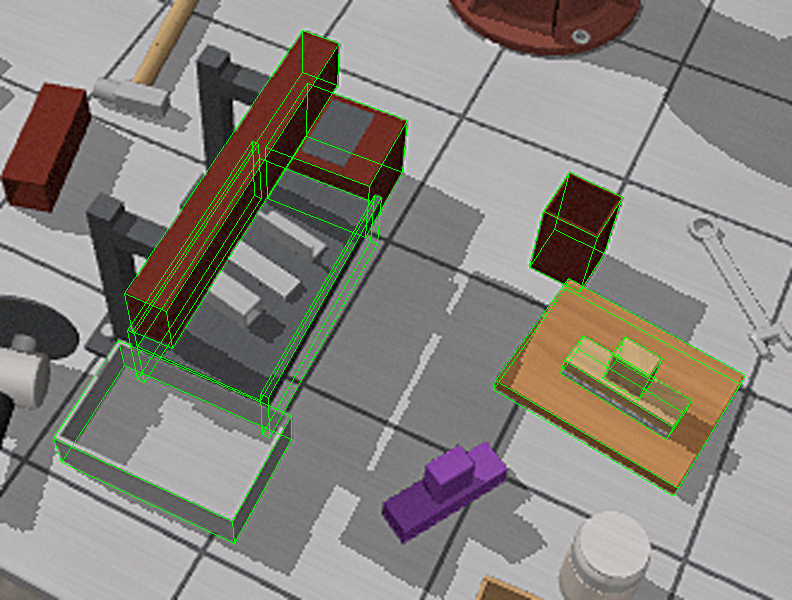

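View pics/fit_top.png

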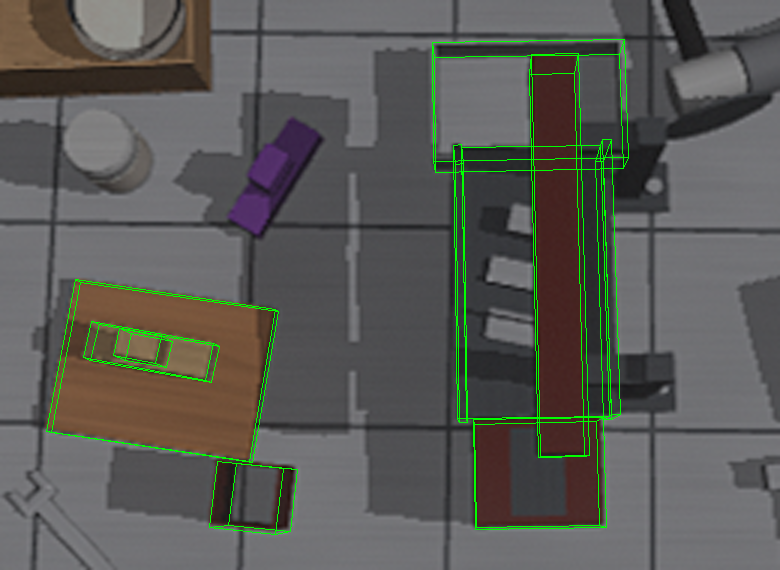

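```bash
cat >> h.py <<'E'
from rig import get_obs
# tool orientation: 'left' horizontal direction angle a (rad, world), lean t deg to that side, tool x down-left
def ori(a,t):
    t=np.radians(t); L=np.array([np.cos(a),np.sin(a),0]); Z=np.array([0,0,1.])
    z=-np.sin(t)*L-np.cos(t)*Z; x=np.cos(t)*L-np.sin(t)*Z
    return R.from_matrix(np.c_[x,np.cross(z,x),z])
def rel(p,Rt,cur=None):
    o=get_obs() if cur is None else cur
    R0=R.from_rotvec(o['tool_rot']); p0=np.array(o['tool_pos'])
    rv=(R0.inv()*Rt).as_rotvec(degrees=True); t=R0.inv().apply(np.array(p)-p0)
    print('rel rot',rv.round(1),'ang',np.linalg.norm(rv).round(1),'t',t.round(1),'dist',np.linalg.norm(t).round())
def say():
    o=get_obs(); print('t',round(o['time_s'],2),'p',o['tool_pos'].round(1),'F',o['force'].round(1),'gap',round(o['finger_gap'],1),'q',o['q'].round(2))
    m=R.from_rotvec(o['tool_rot']).as_matrix(); print('x',m[:,0].round(2),'z',m[:,2].round(2))
E
python3 - <<'E'
from h import *
say(); o=pickle.load(open('fit.pkl','rb')); print({k:v.round(3) for k,v in o.items()})
a=o['channel'][2]+np.pi
rel([540,160,260],ori(a,42))
E
```

```text
t 1.45 p [233.4 470.2 248.3] F [0.4 0.7 0.1] gap 85.3 q [ 0.97  0.29 -0.15  1.13 -0.    1.43]
x [-0.9   0.44 -0.  ] z [ 0. -0. -1.]
{'channel': array([587.507, -79.916,  -1.539]), 'board': array([501.856, 281.819,  -1.705]), 'scraper': array([517.924, 288.916,  -1.743]), 'tube_standing': array([ 3.80077e+02,  1.80912e+02, -9.00000e-02]), 'can': array([7.10442e+02, 3.32056e+02, 9.90000e-02]), 'tube_lying': array([ 5.25277e+02, -3.87006e+02,  2.51000e-01])}
rel rot [ 22.6 -37.8  58.9] ang 73.5 t [-412.5 -141.6  -11.7] dist 436.0
```

```bash
python3 -m handwheel '[[[22.6,-37.8,58.9],[-412,-142,-12],1],[[22.6,-37.8,58.9],[-412,-142,-12],1],[[22.6,-37.8,58.9],[-412,-142,-12],1],[[22.6,-37.8,58.9],[-412,-142,-12],1],[[22.6,-37.8,58.9],[-412,-142,-12],1],[[22.6,-37.8,58.9],[-412,-142,-12],1],[[22.6,-37.8,58.9],[-412,-142,-12],1],[[22.6,-37.8,58.9],[-412,-142,-12],1],[[22.6,-37.8,58.9],[-412,-142,-12],1],[[22.6,-37.8,58.9],[-412,-142,-12],1],[[22.6,-37.8,58.9],[-412,-142,-12],1],[[22.6,-37.8,58.9],[-412,-142,-12],1],[[22.6,-37.8,58.9],[-412,-142,-12],1]]'
python3 - <<'E'
from h import *
from rig import *
say(); o=get_obs(); im=capture('wrist'); W={'o':o,'im':im}
for t in ["offcut_flat","offcut_angle","offcut_tube","stop","channel"]:
    r=trace('wrist',t); W[t]=r; print(t,[(round(d['conf'],2),np.array(d['rect']).round().astype(int).tolist()) for d in r[:3]])
pickle.dump(W,open('W.pkl','wb'))
cv2.imwrite('pics/w1.png',im[:,:,::-1])
E
```

```text
time_s: 2.75
tool_pos: [538.8, 160.7, 260.8]
tool_rot: [1.761, 1.82, -0.675]
force: [-0.2, -0.3, -0.0]
finger_gap: 85.6
t 2.75 p [538.8 160.7 260.8] F [-0.2 -0.3 -0. ] gap 85.6 q [ 0.49  0.65  0.23  1.53 -0.64  2.15]
x [-0.02  0.74 -0.67] z [ 0.02 -0.67 -0.74]
offcut_flat [(0.68, [290, 184, 328, 220])]
offcut_angle [(0.72, [2, 2, 106, 61]), (0.62, [252, 182, 285, 223])]
offcut_tube [(0.57, [326, 193, 364, 228])]
stop [(0.79, [105, 128, 211, 234]), (0.29, [290, 182, 332, 219])]
channel [(0.73, [160, 133, 475, 354])]
```

View pics/w1.png

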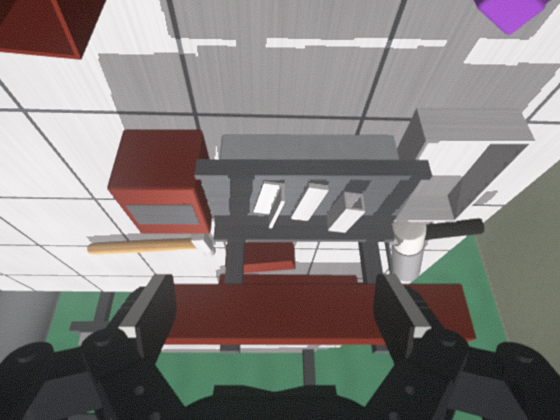

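```bash
cat >> h.py <<'E'
def wpose(o):
    T=np.eye(4);T[:3,:3]=R.from_rotvec(o['tool_rot']).as_matrix();T[:3,3]=o['tool_pos']
    return T@np.array(get_calibration('wrist')['mount'])
def setw(o): CAL['wrist']=dict(camera_matrix=get_calibration('wrist')['camera_matrix'],world_from_camera=wpose(o))
def toch(p,ch):
    c,s=np.cos(ch[2]),np.sin(ch[2]); d=np.array(p)[:2]-ch[:2]; return np.array([c*d[0]+s*d[1],-s*d[0]+c*d[1]])
E
python3 - <<'E'
from h import *
W=pickle.load(open('W.pkl','rb')); ch=pickle.load(open('fit.pkl','rb'))['channel']; setw(W['o'])
for t,i,h in [("offcut_angle",1,25),("offcut_flat",0,8),("offcut_tube",0,25)]:
    m=W[t][i]['mask'].astype(np.uint8)
    c=max(cv2.findContours(m,0,2)[0],key=cv2.contourArea); e=cv2.approxPolyDP(c,1.5,True)[:,0]
    for u in e: print(t,u,'z70',toch(back('wrist',u,70),ch).round(),'ztop',toch(back('wrist',u,70+h),ch).round())
big=cv2.resize(W['im'][120:250,180:440],None,fx=3,fy=3,interpolation=cv2.INTER_CUBIC)
for P in [box(-67,67,-130,130,70,70),STOP,RAIL,box(-75,-67,-130,130,0,82),box(67,75,-130,130,0,94)]:
    q=(proj('wrist',place(P,*ch))-[180,120]+.5)*3
    for i in range(8):
        for b in (1,2,4):
            if i^b>i: cv2.line(big,tuple(np.round(q[i]).astype(int).tolist()),tuple(np.round(q[i^b]).astype(int).tolist()),(0,255,0),1)
cv2.imwrite('pics/w1b.png',big[:,:,::-1])
E
```

```text
offcut_angle [264 181] z70 [-47. -52.] ztop [-84. -50.]
offcut_angle [254 210] z70 [ 23. -67.] ztop [-22. -64.]
offcut_angle [267 212] z70 [ 28. -49.] ztop [-17. -48.]
offcut_angle [269 214] z70 [ 34. -47.] ztop [-12. -46.]
offcut_angle [269 226] z70 [ 71. -47.] ztop [ 21. -46.]
offcut_angle [271 227] z70 [ 74. -44.] ztop [ 24. -44.]
offcut_angle [284 201] z70 [ -1. -27.] ztop [-43. -28.]
offcut_angle [285 185] z70 [-39. -27.] ztop [-77. -28.]
offcut_angle [284 183] z70 [-43. -28.] ztop [-80. -29.]
offcut_flat [328 187] z70 [-34.  26.] ztop [-47.  23.]
offcut_flat [323 184] z70 [-41.  19.] ztop [-53.  17.]
offcut_flat [309 183] z70 [-43.   2.] ztop [-55.   0.]
offcut_flat [294 207] z70 [ 14. -13.] ztop [  0. -14.]
offcut_flat [291 218] z70 [ 46. -16.] ztop [ 31. -17.]
offcut_flat [307 219] z70 [49.  7.] ztop [33.  6.]
offcut_flat [328 190] z70 [-28.  27.] ztop [-40.  24.]
offcut_tube [361 194] z70 [-18.  69.] ztop [-59.  57.]
offcut_tube [343 192] z70 [-23.  46.] ztop [-63.  36.]
offcut_tube [327 213] z70 [31. 33.] ztop [-15.  25.]
offcut_tube [329 229] z70 [81. 43.] ztop [30. 34.]
offcut_tube [342 231] z70 [88. 64.] ztop [36. 52.]
offcut_tube [354 222] z70 [58. 76.] ztop [ 9. 63.]
offcut_tube [364 210] z70 [22. 82.] ztop [-22.  69.]
offcut_tube [363 196] z70 [-14.  73.] ztop [-54.  60.]
```

View pics/w1b.png

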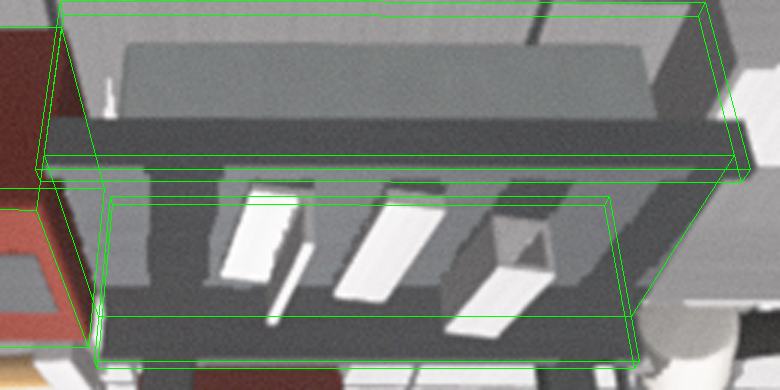

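```bash
cat > g.py <<'E'
from h import *
F=pickle.load(open('fit.pkl','rb'))
# TCP for scraper at (x,y,yaw,zunder), grasp at scraper frame gx,gz, lean t
def tcp(s,zu,gx=-8,gz=58,t=44,back=0):
    Ro=ori(s[2]+np.pi,t); z=Ro.as_matrix()[:,2]
    g=place(np.array([[gx,0,gz]]),s[0],s[1],s[2],zu)[0]
    return g+z*(2-back),Ro
E
python3 - <<'E'
from g import *
say()
p,Ro=tcp(F['scraper'],18,back=90); print(p); rel(p,Ro)
E
```

```text
t 3.05 p [539.2 160.2 260.6] F [ 0.8 -0.9 -0.2] gap 85.3 q [ 0.49  0.65  0.23  1.53 -0.64  2.15]
x [-0.02  0.74 -0.67] z [ 0.02 -0.67 -0.74]
[529.79056414 357.01966386 139.30190243]
rel rot [ 8.  -2.   8.5] ang 11.9 t [227.6  -3.1 -41.7] dist 231.0
```

```bash
python3 -m handwheel '[[[8,-2,8.5],[228,-3,-42],1],[[8,-2,8.5],[228,-3,-42],1],[[8,-2,8.5],[228,-3,-42],1],[[8,-2,8.5],[228,-3,-42],1],[[8,-2,8.5],[228,-3,-42],1],[[8,-2,8.5],[228,-3,-42],1],[[8,-2,8.5],[228,-3,-42],1],[[8,-2,8.5],[228,-3,-42],1]]'
python3 - <<'E'
from g import *
from rig import *
say(); o=get_obs(); im=capture('wrist'); r=trace('wrist','scraper'); setw(o)
print([(round(d['conf'],2),np.array(d['rect']).round().astype(int).tolist()) for d in r])
big=im.copy()
for P in [FOOT,HAND]:
    q=proj('wrist',place(P,*F['scraper'],18))
    for i in range(8):
        for b in (1,2,4):
            if i^b>i: cv2.line(big,tuple(np.round(q[i]).astype(int).tolist()),tuple(np.round(q[i^b]).astype(int).tolist()),(0,255,0),1)
cv2.imwrite('pics/w2.png',big[:,:,::-1])
if r:
    m=r[0]['mask'].astype(np.float32)
    c=lambda p:-iou(render('wrist',[place(P,*p,18) for P in(FOOT,HAND)]),m)
    print(fit(F['scraper'],c,(5,5,.03)))
E
```

```text
time_s: 3.85
tool_pos: [530.5, 356.3, 140.4]
tool_rot: [1.941, 1.632, -0.784]
force: [0.3, 0.6, 0.8]
finger_gap: 85.5
t 3.85 p [530.5 356.3 140.4] F [0.3 0.6 0.8] gap 85.5 q [ 0.69  1.22  1.03  2.02 -0.47  2.59]
x [ 0.12  0.71 -0.69] z [-0.12 -0.68 -0.72]
[(0.71, [410, 170, 540, 265]), (0.61, [245, 97, 308, 253])]
(array([517.92434189, 288.915766  ,  -1.74330162]), np.float64(-0.0))
```

View pics/w2.png

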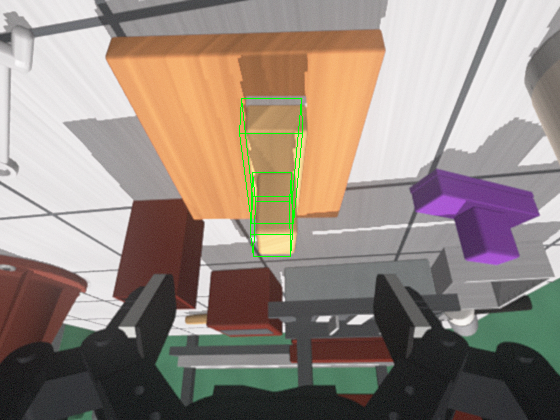

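```bash
python3 - <<'E'
from g import *
p,Ro=tcp(F['scraper'],18,back=40); print(p); rel(p,Ro)
p,Ro=tcp(F['scraper'],18,back=0); print(p); rel(p,Ro)
E
python3 -m handwheel '[[[0,0,0],[0,0,20],1],[[0,0,0],[0,0,40],1],[[0,0,0],[0,0,50],1],[[0,0,0],[0,0,50],1]]'
python3 - <<'E'
from g import *
say()
p,Ro=tcp(F['scraper'],18,back=0); print(p); rel(p,Ro)
E
```

```text
[523.8286242  322.80225746 103.33491241]
rel rot [-0.  -0.1 -0.1] ang 0.1 t [ 1.8 -1.2 51.1] dist 51.0
[519.05907224 295.42833233  74.5613204 ]
rel rot [-0.  -0.1 -0.1] ang 0.1 t [ 1.8 -1.2 91.1] dist 91.0
time_s: 4.35
tool_pos: [524.3, 321.1, 104.5]
tool_rot: [1.943, 1.631, -0.786]
force: [-0.2, -0.2, 0.8]
finger_gap: 85.5
t 4.35 p [524.3 321.1 104.5] F [-0.2 -0.2  0.8] gap 85.5 q [ 0.66  1.13  0.73  1.8  -0.48  2.57]
x [ 0.12  0.71 -0.69] z [-0.12 -0.68 -0.72]
[519.05907224 295.42833233  74.5613204 ]
rel rot [-0.1  0.  -0.1] ang 0.1 t [ 2.  -0.7 39.8] dist 40.0
```

```bash
python3 -m handwheel '[[[0,0,0],[2,-0.5,15],1],[[0,0,0],[2,-0.5,30],1],[[0,0,0],[2,-0.5,40],1],[[0,0,0],[2,-0.5,40],1],[[0,0,0],[2,-0.5,40],0.2],[[0,0,0],[2,-0.5,40],-0.3],[[0,0,0],[2,-0.5,40],-0.6],[[0,0,0],[2,-0.5,40],-0.8],[[0,0,0],[2,-0.5,40],-0.8],[[0,0,0],[2,-0.5,40],-0.8],[[0,0,0],[2,-0.5,40],-0.8],[[0,0,0],[2,-0.5,40],-0.8]]' 60
python3 - <<'E'
from g import *
from rig import *
say(); im=capture('wrist'); cv2.imwrite('pics/w3.png',im[:,:,::-1])
E
```

```text
time_s: 5.55
tool_pos: [519.4, 297.3, 73.0]
tool_rot: [1.941, 1.633, -0.784]
force: [2.0, 4.0, 3.5]
finger_gap: 25.2
t 5.55 p [519.4 297.3  73. ] F [2.  4.  3.5] gap 25.2 q [ 0.64  1.1   0.58  1.66 -0.5   2.55]
x [ 0.12  0.71 -0.69] z [-0.12 -0.68 -0.72]
```

View pics/w3.png

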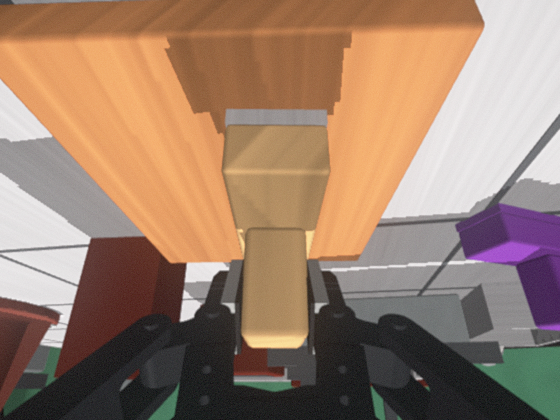

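Run:
```python
from g import *
from rig import *
say(); o=get_obs(); im=capture('wrist'); setw(o); r=trace('wrist','scraper')
print([(round(d['conf'],2),np.array(d['rect']).round().astype(int).tolist()) for d in r])
# hand-picked points: sole/foot left-end corners & handle top-left corners
uv=np.array([[226,110],[328,110],[223,170],[329,170],[246,230],[306,230],[243,346],[307,346]],float)
P=np.array([[-60,-18,0],[-60,18,0],[-60,-18,27],[-60,18,27],[-20,-13,27],[-20,13,27],[-20,-13,72],[-20,13,72]],float)
# near-edge mapping: image right = +world x ; scraper y at yaw -1.74 ~ +x
from scipy.optimize import least_squares
s0=F['scraper']
use=[0,1,2,3,4,5]
f=lambda v:(proj('wrist',place(P,v[0],v[1],v[2],v[3]))-uv)[use].ravel()
r2=least_squares(f,[*s0,18],loss='soft_l1'); print(r2.x.round(3),r2.fun.round(1))
g=lambda v:f([*v,18]); r3=least_squares(g,s0); print(r3.x.round(3),r3.fun.round(1))
print(s0.round(3))
big=im.copy()
for Q in [FOOT,HAND]:
    q=proj('wrist',place(Q,*r3.x,18))
    for i in range(8):
        for b in (1,2,4):
            if i^b>i: cv2.line(big,tuple(np.round(q[i]).astype(int).tolist()),tuple(np.round(q[i^b]).astype(int).tolist()),(0,255,0),1)
cv2.imwrite('pics/w3b.png',big[:,:,::-1])
```

```text
t 5.6 p [519.4 297.3  73. ] F [1.7 3.4 3.8] gap 25.0 q [ 0.64  1.1   0.58  1.66 -0.5   2.55]
x [ 0.12  0.71 -0.69] z [-0.12 -0.68 -0.72]
[(0.79, [458, 204, 560, 330]), (0.73, [224, 113, 330, 348])]
[519.797 288.645  -1.745  17.249] [ 0.8 -0.3 -1.4 -0.1 -1.5  2.5  3.4  2.7 -0.4 -5.6  0.5 -5.5]
[519.937 289.322  -1.743] [ 0.1 -0.  -1.3  0.  -2.4  3.3  3.5  3.4 -0.7 -4.6  0.7 -4.6]
[517.924 288.916  -1.743]
```

View pics/w3b.png

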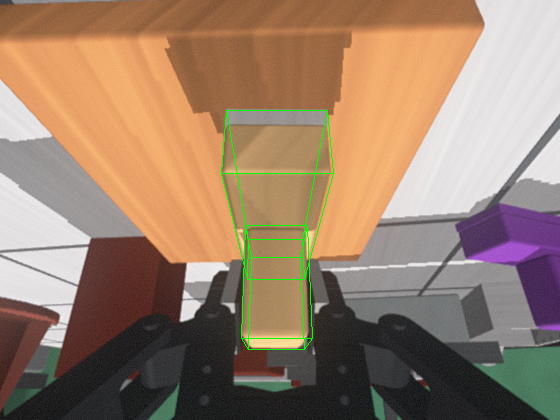

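```bash
cat >> g.py <<'E'
G=dict(gx=-9,gz=56.5)
ch=F['channel']
def chpose(x,y,dyaw=0):
    p=place(np.array([[x,y,0]]),*ch)[0]; return [p[0],p[1],ch[2]+dyaw]
def goto(x,y,zu,t=44):
    p,Ro=tcp(chpose(x,y),zu,t=t,**G); print((x,y,zu),p.round(1)); rel(p,Ro)
E
python3 - <<'E'
from g import *
say(); o=get_obs()
rel(o['tool_pos']+[0,0,55],R.from_rotvec(o['tool_rot']))
goto(-190,-104,115); goto(-190,-104,92)
E
```

```text
t 5.7 p [519.4 297.2  73. ] F [3.  3.4 4.1] gap 25.4 q [ 0.64  1.1   0.58  1.66 -0.5   2.55]
x [ 0.12  0.71 -0.69] z [-0.12 -0.68 -0.72]
rel rot [0. 0. 0.] ang 0.0 t [-38.2  -0.  -39.6] dist 55.0
(-190, -104, 115) [477.3 114.3 170.1]
rel rot [-8.1 -0.  -8.4] ang 11.7 t [-202.2  -10.1   60.4] dist 211.0
(-190, -104, 92) [477.3 114.3 147.1]
rel rot [-8.1 -0.  -8.4] ang 11.7 t [-186.2  -10.1   76.9] dist 202.0
```

```bash
python3 -m handwheel '[[[0,0,0],[-12,0,-12],-0.8],[[0,0,0],[-38,0,-40],-0.8],[[-2,0,-2],[-60,-2,-28],-0.8],[[-4,0,-4],[-90,-4,-8],-0.8],[[-6,0,-6],[-120,-6,12],-0.8],[[-8.1,0,-8.4],[-150,-8,30],-0.8],[[-8.1,0,-8.4],[-180,-10,47],-0.8],[[-8.1,0,-8.4],[-202,-10,60],-0.8],[[-8.1,0,-8.4],[-202,-10,60],-0.8],[[-8.1,0,-8.4],[-202,-10,60],-0.8]]'
python3 - <<'E'
from g import *
from rig import *
say(); im=capture('wrist'); cv2.imwrite('pics/w4.png',im[:,:,::-1]); im=capture('scene'); cv2.imwrite('pics/s4.png',im[:,:,::-1])
goto(-190,-104,92); goto(0,-104,92); goto(0,-104,75)
E
```

```text
time_s: 6.7
tool_pos: [477.1, 114.4, 170.6]
tool_rot: [1.742, 1.795, -0.704]
force: [0.2, 0.2, -3.0]
finger_gap: 25.4
t 6.7 p [477.1 114.4 170.6] F [ 0.2  0.2 -3. ] gap 25.4 q [ 0.48  0.61 -0.13  1.23 -0.67  2.16]
x [-0.02  0.72 -0.69] z [ 0.02 -0.69 -0.72]
(-190, -104, 92) [477.3 114.3 147.1]
rel rot [-0. -0.  0.] ang 0.1 t [15.2 -0.1 17.1] dist 23.0
(0, -104, 92) [483.3 -75.6 147.1]
rel rot [-0. -0.  0.] ang 0.1 t [-1.215e+02 -1.000e-01  1.490e+02] dist 192.0
(0, -104, 75) [483.3 -75.6 130.1]
rel rot [-0. -0.  0.] ang 0.1 t [-1.097e+02 -1.000e-01  1.613e+02] dist 195.0
```

View pics/w4.png

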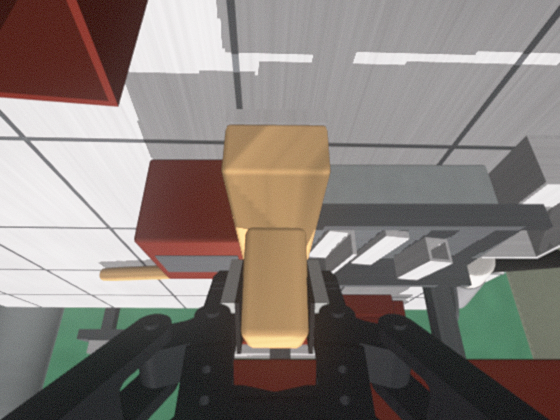

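View pics/s4.png

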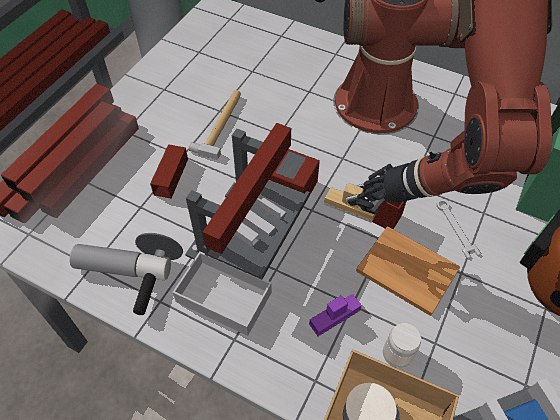

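```bash
python3 -m handwheel '[[[0,0,0],[10,0,12],-0.8],[[0,0,0],[4,0,31],-0.8],[[0,0,0],[-22,0,55],-0.8],[[0,0,0],[-50,0,79],-0.8],[[0,0,0],[-67.5,0,100],-0.8],[[0,0,0],[-67.5,0,100],-0.8]]'
python3 - <<'E'
from g import *
from rig import *
say(); im=capture('wrist'); cv2.imwrite('pics/w5.png',im[:,:,::-1]); im=capture('scene'); 
cv2.imwrite('pics/s5.png',cv2.resize(im[110:290,170:440],None,fx=2.9,fy=2.9,interpolation=cv2.INTER_CUBIC)[:,:,::-1])
goto(-75,-104,92); goto(0,-104,92); goto(0,-104,75)
E
```

```text
time_s: 7.4
tool_pos: [480.5, -5.3, 144.6]
tool_rot: [1.741, 1.795, -0.707]
force: [-0.4, 0.6, -2.7]
finger_gap: 25.1
t 7.4 p [480.5  -5.3 144.6] F [-0.4  0.6 -2.7] gap 25.1 q [ 0.27  0.51 -0.37  0.92 -0.74  1.9 ]
x [-0.02  0.72 -0.7 ] z [ 0.02 -0.69 -0.72]
(-75, -104, 92) [481.   -0.6 147.1]
rel rot [-0.1 -0.   0. ] ang 0.1 t [ 0.1  0.  -3.4] dist 3.0
(0, -104, 92) [483.3 -75.6 147.1]
rel rot [-0.1 -0.   0. ] ang 0.1 t [-53.8   0.1  48.7] dist 73.0
(0, -104, 75) [483.3 -75.6 130.1]
rel rot [-0.1 -0.   0. ] ang 0.1 t [-42.    0.1  60.9] dist 74.0
```

View pics/w5.png

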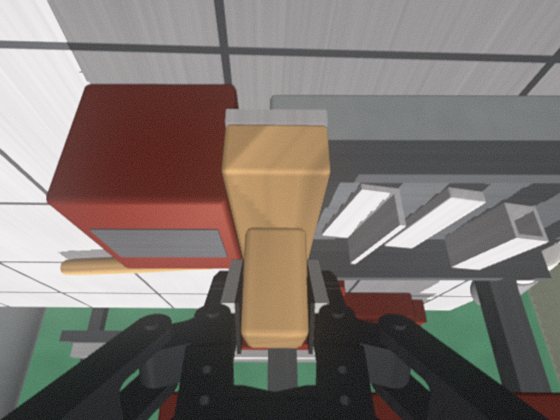

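View pics/s5.png

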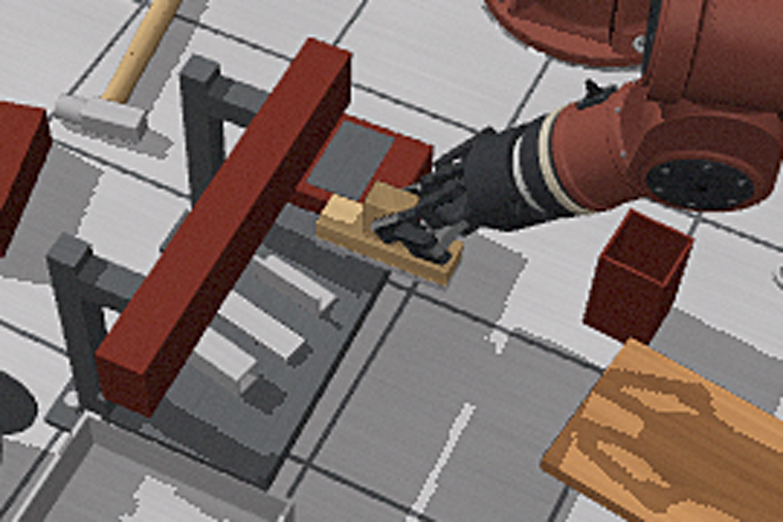

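```bash
cat >> g.py <<'E'
def overlay(im,o,parts,fn,crop=None,sc=1):
    setw(o); x0,y0,x1,y1=crop or (0,0,560,420)
    big=cv2.resize(im[y0:y1,x0:x1],None,fx=sc,fy=sc,interpolation=cv2.INTER_CUBIC)
    for P in parts:
        q=(proj('wrist',P)-[x0,y0]+.5)*sc
        for i in range(8):
            for b in (1,2,4):
                if i^b>i: cv2.line(big,tuple(np.round(q[i]).astype(int).tolist()),tuple(np.round(q[i^b]).astype(int).tolist()),(0,255,0),1)
    cv2.imwrite(fn,big[:,:,::-1])
def held(o):
    # scraper pose from tool pose
    Rm=R.from_rotvec(o['tool_rot']).as_matrix(); a=np.arctan2(Rm[1,1],Rm[0,1])-np.pi/2
    g=o['tool_pos']-2*Rm[:,2]; s=place(np.array([[-G['gx'],0,-G['gz']]]),g[0],g[1],a,g[2])[0]
    return s,a
E
python3 - <<'E'
from g import *
im=cv2.imread('pics/w5.png')[:,:,::-1]; o=get_obs(); s,a=held(o); print(s,a,toch(s,ch))
CHP=[box(-67,67,-130,130,70,70),STOP,box(-75,-67,-130,130,0,82),box(67,75,-130,130,0,94)]
overlay(im,o,[place(P,*ch) for P in CHP]+[place(P,s[0],s[1],a,s[2]) for P in(FOOT,HAND)],'pics/w5b.png',(40,60,560,360),1.5)
E
```

```text
[481.2517456  -10.71119725  89.62870802] -1.5400047456506964 [ -72.51553525 -104.0237365 ]
```

View pics/w5b.png

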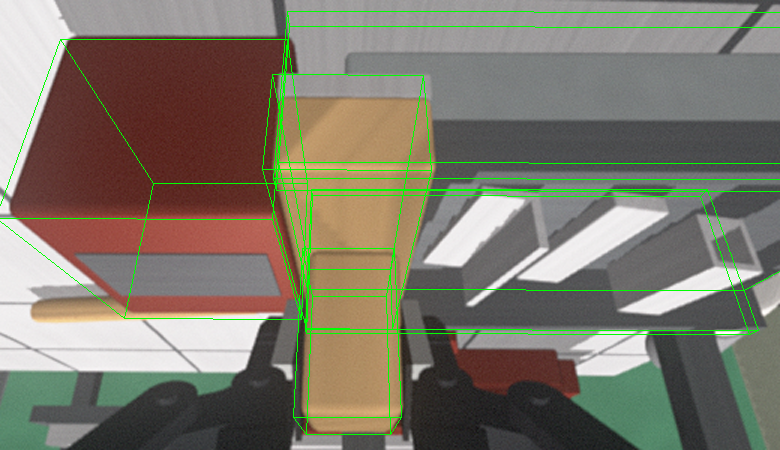

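```bash
python3 -m handwheel '[[[0,0,0],[-15,0,13],-0.8],[[0,0,0],[-34,0,31],-0.8],[[0,0,0],[-50,0,45],-0.8],[[0,0,0],[-54,0,49],-0.8],[[0,0,0],[-54,0,49],-0.8]]'
python3 - <<'E'
from g import *
from rig import *
say(); o=get_obs(); im=capture('wrist'); s,a=held(o); print(s,toch(s,ch))
CHP=[box(-67,67,-130,130,70,70),STOP,box(-75,-67,-130,130,0,82),box(67,75,-130,130,0,94)]
overlay(im,o,[place(P,*ch) for P in CHP],'pics/w6.png',(40,60,560,360),1.5)
goto(0,-104,92); goto(0,-104,75)
im=capture('scene'); 
cv2.imwrite('pics/s6.png',cv2.resize(im[110:290,170:440],None,fx=2.9,fy=2.9,interpolation=cv2.INTER_CUBIC)[:,:,::-1])
E
```

```text
time_s: 8.0
tool_pos: [483.5, -75.7, 147.1]
tool_rot: [1.74, 1.796, -0.704]
force: [0.2, 0.6, -3.3]
finger_gap: 25.1
t 8.0 p [483.5 -75.7 147.1] F [ 0.2  0.6 -3.3] gap 25.1 q [ 0.13  0.45 -0.47  0.75 -0.76  1.71]
x [-0.02  0.72 -0.69] z [ 0.02 -0.69 -0.72]
[483.72168569 -83.29165035  92.06197886] [   0.10670043 -103.84027053]
(0, -104, 92) [483.3 -75.6 147.1]
rel rot [-0. -0.  0.] ang 0.1 t [-0.2 -0.2  0.2] dist 0.0
(0, -104, 75) [483.3 -75.6 130.1]
rel rot [-0. -0.  0.] ang 0.1 t [11.6 -0.2 12.5] dist 17.0
```

View pics/w6.png

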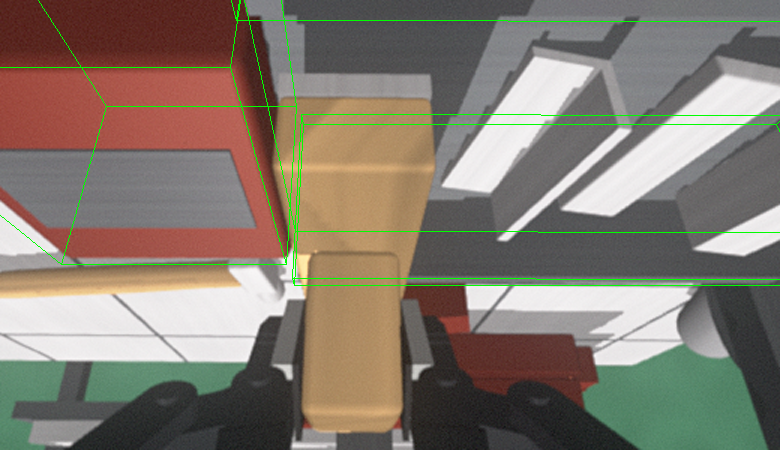

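View pics/s6.png

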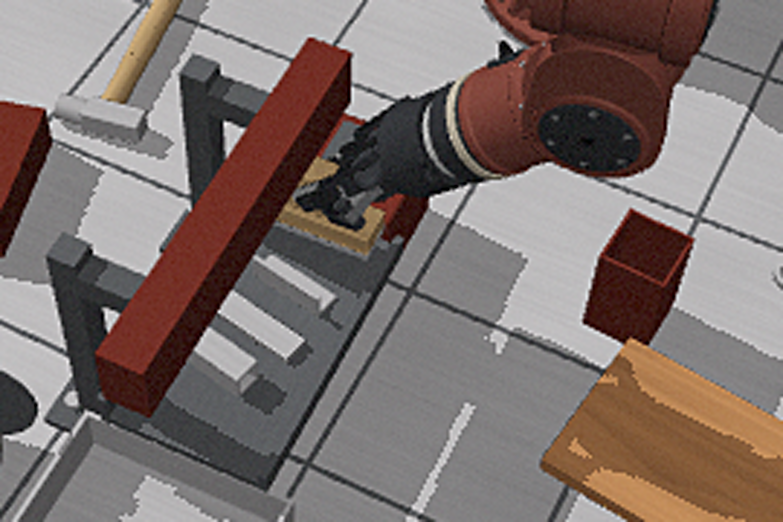

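```bash
python3 -m handwheel '[[[0,0,0],[5,0,5.3],-0.8],[[0,0,0],[10,0,10.8],-0.8],[[0,0,0],[12.5,0,13],-0.8],[[0,0,0],[13.2,0,13.8],-0.8],[[0,0,0],[13.9,0,14.5],-0.8],[[0,0,0],[14.2,0,14.8],-0.8],[[0,0,0],[14.2,0,14.8],-0.8]]'
python3 - <<'E'
from g import *
say(); o=get_obs(); s,a=held(o); print(s,toch(s,ch))
E
```

```text
time_s: 8.8
tool_pos: [483.3, -76.3, 126.9]
tool_rot: [1.74, 1.795, -0.704]
force: [-0.2, 0.5, -2.7]
finger_gap: 25.0
t 8.8 p [483.3 -76.3 126.9] F [-0.2  0.5 -2.7] gap 25.0 q [ 0.13  0.48 -0.49  0.7  -0.76  1.71]
x [-0.02  0.72 -0.69] z [ 0.02 -0.69 -0.72]
[483.56689746 -83.94352603  71.83239915] [   0.75337929 -104.0155068 ]
```

```bash
python3 -m handwheel '[[[0,0,0],[0.35,0,0.36],-0.8],[[0,0,0],[0.7,0,0.72],-0.8],[[0,0,0],[1.05,0,1.08],-0.8],[[0,0,0],[1.05,0,1.08],-0.8]]'
python3 - <<'E'
from g import *
from rig import *
say(); o=get_obs(); s,a=held(o); print(s,toch(s,ch))
im=capture('wrist'); overlay(im,o,[place(P,*ch) for P in [box(-67,67,-130,130,70,70)]],'pics/w7.png',(40,60,560,360),1.5)
E
```

```text
time_s: 9.2
tool_pos: [483.2, -76.3, 125.3]
tool_rot: [1.74, 1.796, -0.704]
force: [0.2, 0.4, -3.5]
finger_gap: 25.1
t 9.2 p [483.2 -76.3 125.3] F [ 0.2  0.4 -3.5] gap 25.1 q [ 0.13  0.48 -0.49  0.7  -0.76  1.71]
x [-0.02  0.72 -0.69] z [ 0.02 -0.69 -0.72]
[483.48008791 -83.91235347  70.19090324] [   0.71948892 -104.10129183]
```

View pics/w7.png

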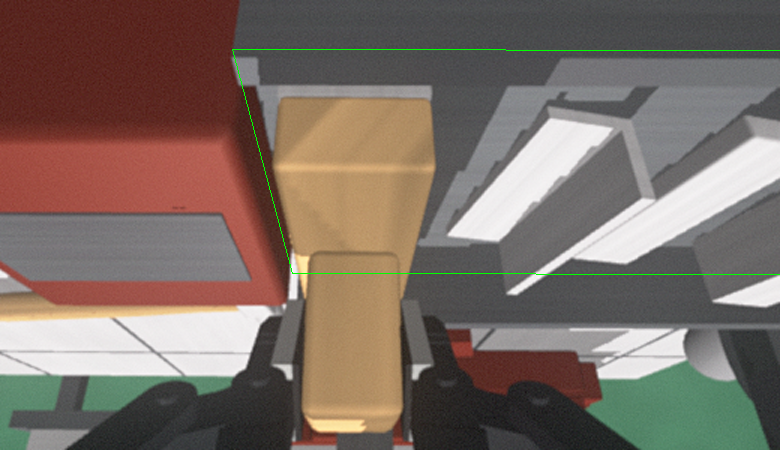

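```bash
python3 -m handwheel '[[[0,0,0],[0.35,0,0.36],-0.8],[[0,0,0],[0.7,0,0.72],-0.8],[[0,0,0],[0.7,0,0.72],-0.8]]'
python3 - <<'E'
from g import *
say(); o=get_obs(); s,a=held(o); print(s,toch(s,ch)); goto(0,-70,o['tool_pos'][2]-125.3+70.2)
goto(0,125,o['tool_pos'][2]-125.3+70.2)
E
```

```text
time_s: 9.55
tool_pos: [483.4, -76.3, 124.9]
tool_rot: [1.738, 1.795, -0.704]
force: [-2.4, 3.4, 5.5]
finger_gap: 25.5
t 9.55 p [483.4 -76.3 124.9] F [-2.4  3.4  5.5] gap 25.5 q [ 0.13  0.48 -0.49  0.69 -0.76  1.71]
x [-0.02  0.72 -0.7 ] z [ 0.02 -0.7  -0.72]
[483.6560013  -83.92721176  69.85658481] [   0.73987861 -103.92593348]
(0, -70, np.float64(69.8195757500242)) [517.3 -74.5 124.9]
rel rot [-0.   0.1  0. ] ang 0.1 t [ 0.5 33.9 -0.5] dist 34.0
(0, 125, np.float64(69.8195757500242)) [712.2 -68.4 124.9]
rel rot [-0.   0.1  0. ] ang 0.1 t [  0.4 228.9  -0.5] dist 229.0
```

```bash
python3 -m handwheel '[[[0,0,0],[-0.3,5,-0.3],-0.8],[[0,0,0],[-0.3,10,-0.3],-0.8],[[0,0,0],[-0.3,15,-0.3],-0.8],[[0,0,0],[-0.3,20,-0.3],-0.8],[[0,0,0],[-0.3,25,-0.3],-0.8],[[0,0,0],[-0.3,30,-0.3],-0.8],[[0,0,0],[-0.3,35,-0.3],-0.8],[[0,0,0],[-0.3,40,-0.3],-0.8],[[0,0,0],[-0.3,45,-0.3],-0.8],[[0,0,0],[-0.3,50,-0.3],-0.8],[[0,0,0],[-0.3,55,-0.3],-0.8],[[0,0,0],[-0.3,60,-0.3],-0.8],[[0,0,0],[-0.3,65,-0.3],-0.8],[[0,0,0],[-0.3,70,-0.3],-0.8]]'
cat > look.py <<'E'
import sys
from g import *
from rig import *
n=sys.argv[1]
say(); o=get_obs(); s,a=held(o); print(s,a,toch(s,ch))
im=capture('wrist'); cv2.imwrite(f'pics/w{n}.png',im[:,:,::-1])
im=capture('scene'); cv2.imwrite(f'pics/s{n}.png',cv2.resize(im[110:350,150:440],None,fx=2.5,fy=2.5,interpolation=cv2.INTER_CUBIC)[:,:,::-1])
E
python3 look.py 8
```

```text
time_s: 10.95
tool_pos: [552.9, -74.6, 124.8]
tool_rot: [1.739, 1.796, -0.707]
force: [-7.6, 0.3, 6.4]
finger_gap: 25.2
t 10.95 p [552.9 -74.6 124.8] F [-7.6  0.3  6.4] gap 25.2 q [ 0.12  0.58 -0.3   0.77 -0.77  1.69]
x [-0.02  0.72 -0.7 ] z [ 0.02 -0.7  -0.72]
[553.09484859 -82.18178331  69.78489404] -1.5393751902996577 [  1.18164927 -34.46655778]
```

View pics/w8.png

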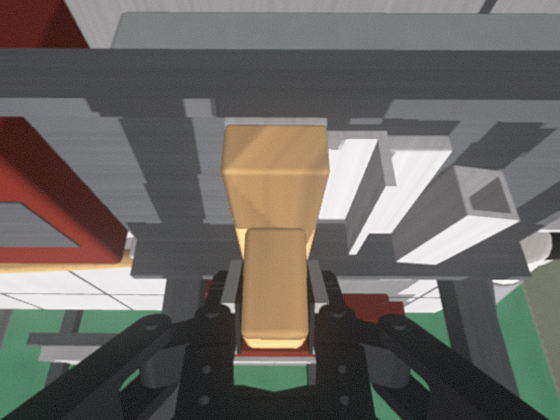

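View pics/s8.png

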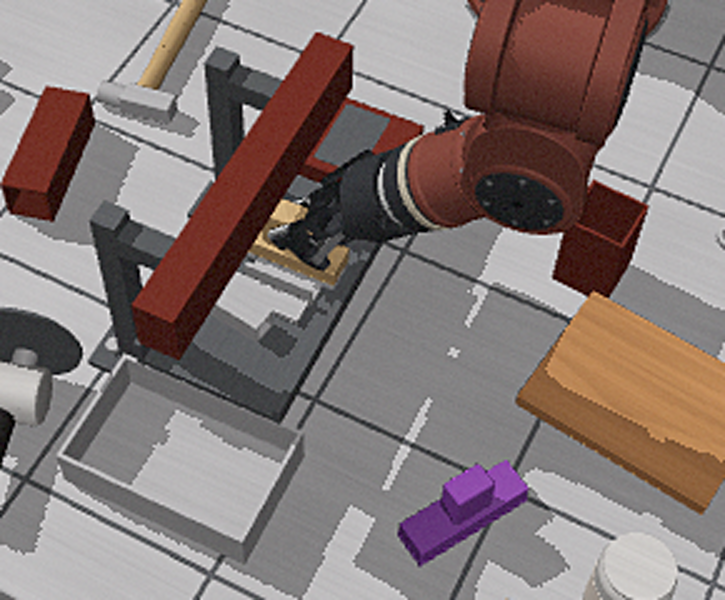

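```bash
python3 -m handwheel '[[[0,0,0],[-0.2,5,-0.2],-0.8],[[0,0,0],[-0.2,10,-0.2],-0.8],[[0,0,0],[-0.2,15,-0.2],-0.8],[[0,0,0],[-0.2,20,-0.2],-0.8],[[0,0,0],[-0.2,25,-0.2],-0.8],[[0,0,0],[-0.2,30,-0.2],-0.8],[[0,0,0],[-0.2,35,-0.2],-0.8],[[0,0,0],[-0.2,40,-0.2],-0.8],[[0,0,0],[-0.2,45,-0.2],-0.8],[[0,0,0],[-0.2,50,-0.2],-0.8],[[0,0,0],[-0.2,55,-0.2],-0.8],[[0,0,0],[-0.2,60,-0.2],-0.8],[[0,0,0],[-0.2,65,-0.2],-0.8],[[0,0,0],[-0.2,70,-0.2],-0.8],[[0,0,0],[-0.2,75,-0.2],-0.8],[[0,0,0],[-0.2,80,-0.2],-0.8]]'
python3 look.py 9
```

```text
time_s: 12.65
tool_pos: [632.8, -72.0, 124.9]
tool_rot: [1.739, 1.796, -0.707]
force: [-6.6, -0.1, 5.6]
finger_gap: 25.3
t 12.65 p [632.8 -72.  124.9] F [-6.6 -0.1  5.6] gap 25.3 q [ 0.11  0.7  -0.07  0.88 -0.77  1.68]
x [-0.02  0.72 -0.7 ] z [ 0.02 -0.7  -0.72]
[633.07270756 -79.59989145  69.84000736] -1.539406973223549 [ 1.11919985 45.55294104]
```

View pics/w9.png

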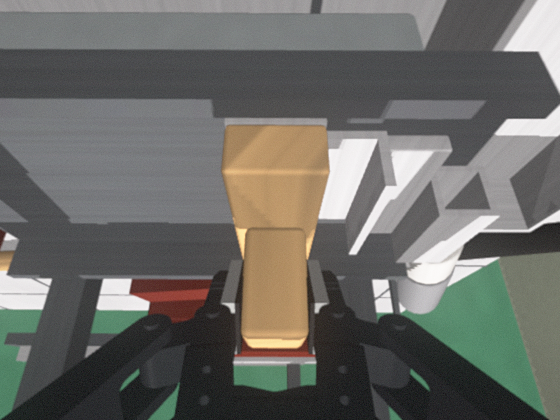

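View pics/s9.png

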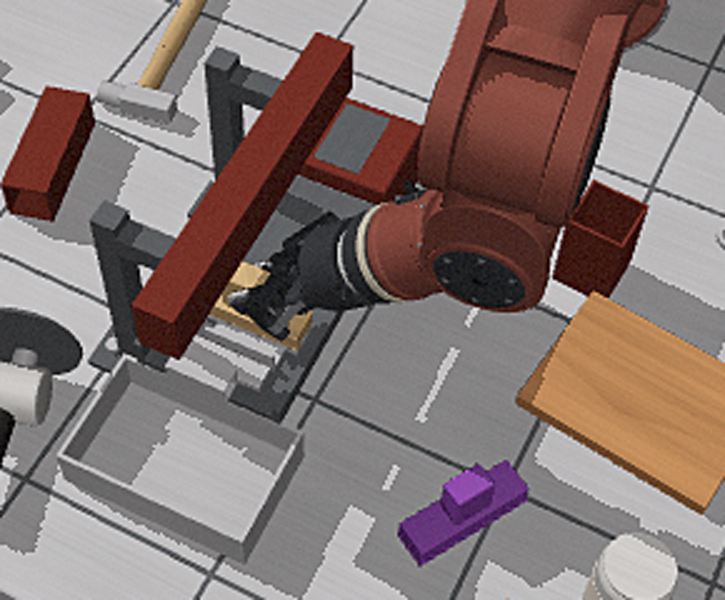

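```bash
python3 -m handwheel '[[[0,0,0],[-0.2,4,-0.2],-0.8],[[0,0,0],[-0.2,8,-0.2],-0.8],[[0,0,0],[-0.2,12,-0.2],-0.8],[[0,0,0],[-0.2,16,-0.2],-0.8],[[0,0,0],[-0.2,20,-0.2],-0.8],[[0,0,0],[-0.2,24,-0.2],-0.8],[[0,0,0],[-0.2,28,-0.2],-0.8],[[0,0,0],[-0.2,32,-0.2],-0.8],[[0,0,0],[-0.2,36,-0.2],-0.8],[[0,0,0],[-0.2,40,-0.2],-0.8],[[0,0,0],[-0.2,40,-0.2],-0.8]]'
python3 look.py 10
```

```text
time_s: 13.85
tool_pos: [673.9, -70.4, 125.0]
tool_rot: [1.74, 1.795, -0.703]
force: [-0.5, -1.4, 0.8]
finger_gap: 25.3
t 13.85 p [673.9 -70.4 125. ] F [-0.5 -1.4  0.8] gap 25.3 q [ 0.1   0.76  0.07  0.94 -0.77  1.67]
x [-0.02  0.72 -0.69] z [ 0.02 -0.69 -0.72]
[674.11564057 -77.9585028   69.94890866] -1.5395881732302905 [ 0.77089226 86.62720535]
```

View pics/w10.png

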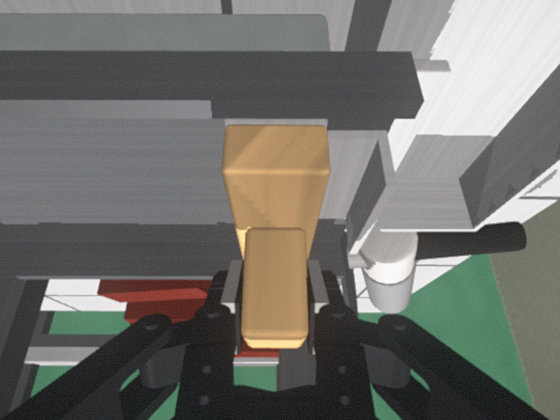

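View pics/s10.png

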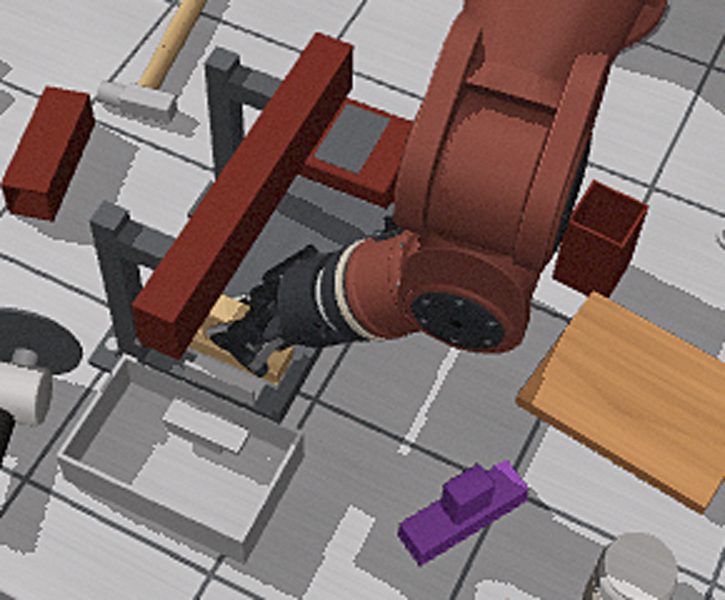

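```bash
python3 -m handwheel '[[[0,0,0],[0,4,0],-0.8],[[0,0,0],[0,8,0],-0.8],[[0,0,0],[0,12,0],-0.8],[[0,0,0],[0,16,0],-0.8],[[0,0,0],[0,20,0],-0.8],[[0,0,0],[0,24,0],-0.8],[[0,0,0],[0,28,0],-0.8],[[0,0,0],[0,32,0],-0.8],[[0,0,0],[0,36,0],-0.8],[[0,0,0],[0,40,0],-0.8],[[0,0,0],[0,40,0],-0.8],[[0,0,0],[0,40,0],-0.8]]'
python3 look.py 11
```

```text
time_s: 15.15
tool_pos: [713.5, -69.0, 125.1]
tool_rot: [1.74, 1.795, -0.703]
force: [0.9, -0.1, -1.8]
finger_gap: 25.0
t 15.15 p [713.5 -69.  125.1] F [ 0.9 -0.1 -1.8] gap 25.0 q [ 0.1   0.83  0.21  1.02 -0.77  1.67]
x [-0.02  0.72 -0.69] z [ 0.02 -0.69 -0.72]
[713.77195873 -76.63165903  70.00667081] -1.5394696831698416 [  0.693315   126.30563861]
```

View pics/w11.png

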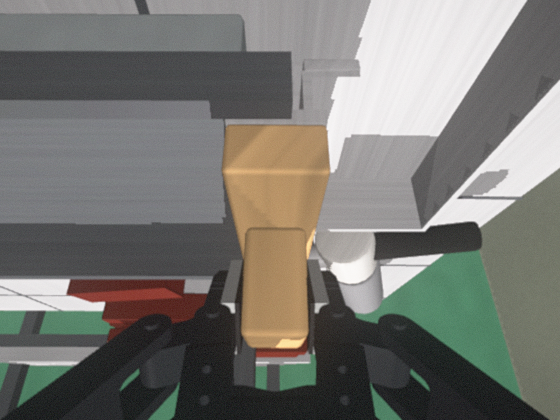

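View pics/s11.png

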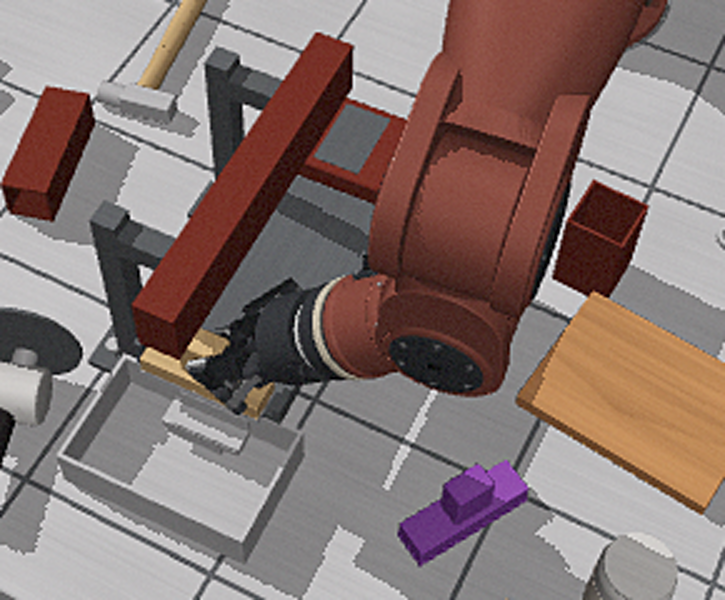

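```bash
python3 -m handwheel '[[[0,0,0],[-1,0,-1],-0.8],[[0,0,0],[-1,-20,-1],-0.8],[[0,0,0],[-1,-50,-1],-0.8],[[0,0,0],[-1,-80,-1],-0.8],[[0,0,0],[-1,-110,-1],-0.8],[[0,0,0],[-1,-125,-1],-0.8],[[0,0,0],[-1,-125,-1],-0.8]]'
python3 look.py 12
python3 - <<'E'
from g import *
from rig import *
goto(0,0,92)
im=capture('top'); cv2.imwrite('pics/t12.png',cv2.resize(im[110:200,230:370],None,fx=5,fy=5,interpolation=cv2.INTER_CUBIC)[:,:,::-1])
E
```

```text
time_s: 15.95
tool_pos: [586.0, -72.9, 126.6]
tool_rot: [1.739, 1.798, -0.706]
force: [0.0, 0.9, -3.2]
finger_gap: 25.1
t 15.95 p [586.  -72.9 126.6] F [ 0.   0.9 -3.2] gap 25.1 q [ 0.11  0.62 -0.21  0.82 -0.76  1.69]
x [-0.02  0.72 -0.69] z [ 0.02 -0.69 -0.72]
[586.23238441 -80.53176968  71.58014494] -1.539063420605801 [ 0.57581366 -1.29349961]
(0, 0, 92) [587.3 -72.3 147.1]
rel rot [ 0. -0. -0.] ang 0.0 t [-13.5  -1.4 -14.9] dist 20.0
```

View pics/w12.png

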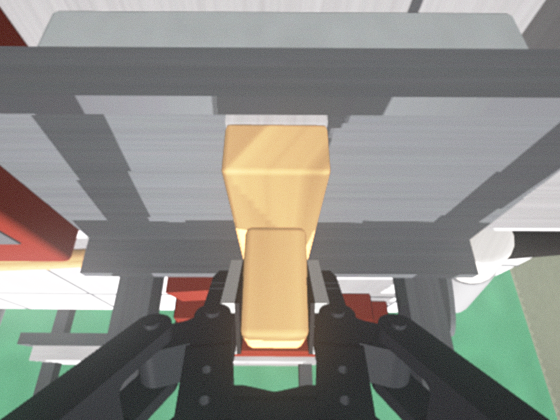

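View pics/s12.png

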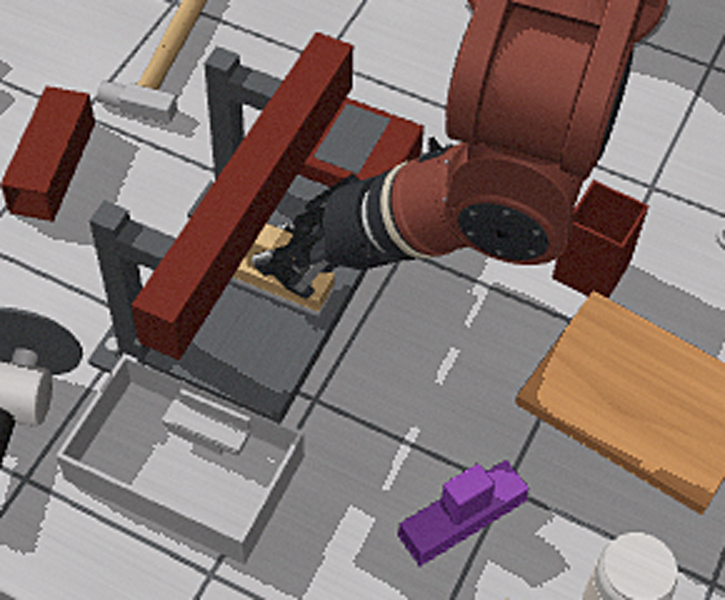

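View pics/t12.png

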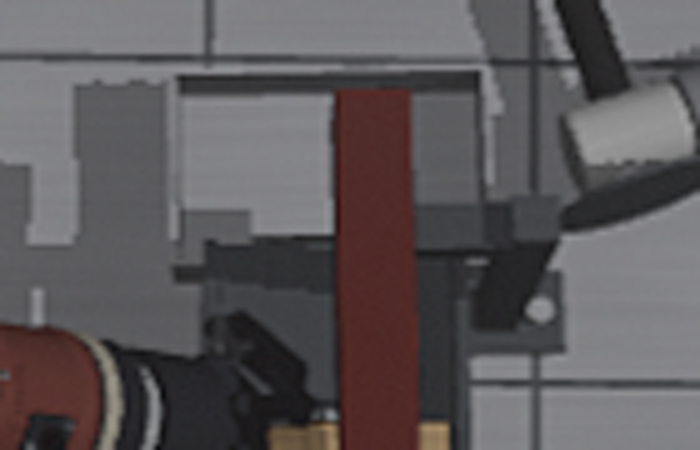

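```bash
python3 -m handwheel '[[[0,0,0],[-7,-1,-7.5],-0.8],[[0,0,0],[-13.5,-1,-15],-0.8],[[0,0,0],[-2,-1,-26],-0.8],[[0,0,0],[23,-1,-51],-0.8],[[0,0,0],[53,-1,-80],-0.8],[[0,0,0],[83,-1,-109],-0.8],[[0,0,0],[113,-1,-137],-0.8],[[0,0,0],[123,-1,-147],-0.8],[[0,0,0],[95,25,-175],-0.8],[[0,0,0],[81,65,-190],-0.8],[[0,0,0],[81,105,-190],-0.8],[[0,0,0],[81,140,-190],-0.8],[[0,0,0],[81,150,-190],-0.8],[[0,0,0],[81,150,-190],-0.8]]'
python3 look.py 13
python3 - <<'E'
from g import *
from rig import *
o=get_obs(); setw(o); im=cv2.imread('pics/w13.png')[:,:,::-1]
q=proj('wrist',place(TRAY,*ch)); print(q.round())
for n in('wrist','scene','top'):
  if n!='wrist': capture(n)
  for t in ("offcut_flat","offcut_angle","offcut_tube"):
    print(n,t,[(round(d['conf'],2),np.array(d['rect']).round().astype(int).tolist()) for d in trace(n,t)])
E
```

```text
time_s: 17.5
tool_pos: [733.5, 121.3, 206.2]
tool_rot: [1.741, 1.794, -0.704]
force: [1.0, 0.2, -3.9]
finger_gap: 25.1
t 17.5 p [733.5 121.3 206.2] F [ 1.   0.2 -3.9] gap 25.1 q [ 0.34  1.04  0.86  1.67 -0.72  1.99]
x [-0.02  0.72 -0.69] z [ 0.02 -0.69 -0.72]
[733.68804414 113.71907187 151.09151266] -1.5404915766453158 [-188.93596746  152.20518392]
[[243. 105.]
 [241. 147.]
 [369. 105.]
 [376. 147.]
 [254. 201.]
 [253. 233.]
 [337. 201.]
 [340. 233.]]
wrist offcut_flat []
wrist offcut_angle []
wrist offcut_tube []
scene offcut_flat [(0.51, [217, 270, 241, 290])]
scene offcut_angle [(0.73, [172, 249, 271, 334]), (0.64, [186, 123, 309, 279]), (0.57, [221, 267, 250, 290])]
scene offcut_tube [(0.48, [224, 286, 238, 289]), (0.21, [374, 183, 414, 229])]
top offcut_flat [(0.41, [278, 249, 319, 284])]
top offcut_angle [(0.64, [280, 152, 299, 160])]
top offcut_tube []
```

View pics/w13.png

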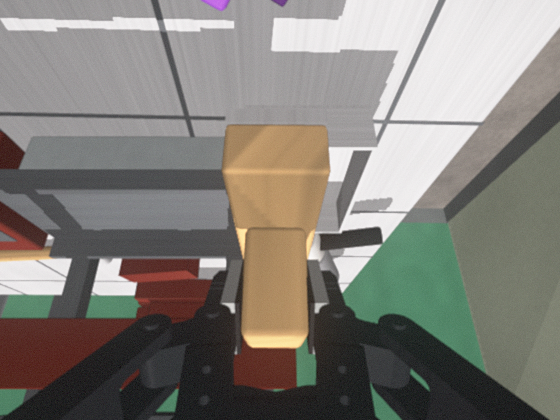

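View pics/s13.png

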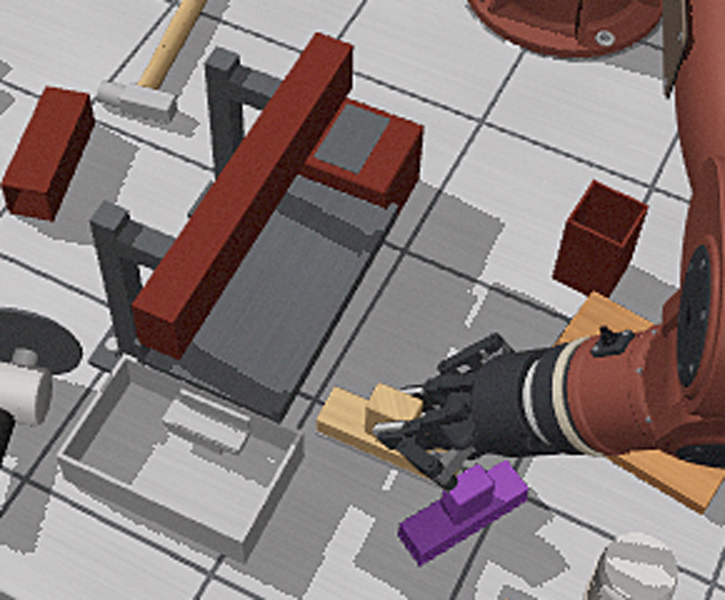

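Run:
```python
from g import *
from rig import *
im=capture('scene'); c=im[245:340,165:280]
c=np.clip(c.astype(float)*1.3,0,255).astype(np.uint8)
cv2.imwrite('pics/s14.png',cv2.resize(c,None,fx=6,fy=6,interpolation=cv2.INTER_CUBIC)[:,:,::-1])
```

```text
(no output)
```

View pics/s14.png

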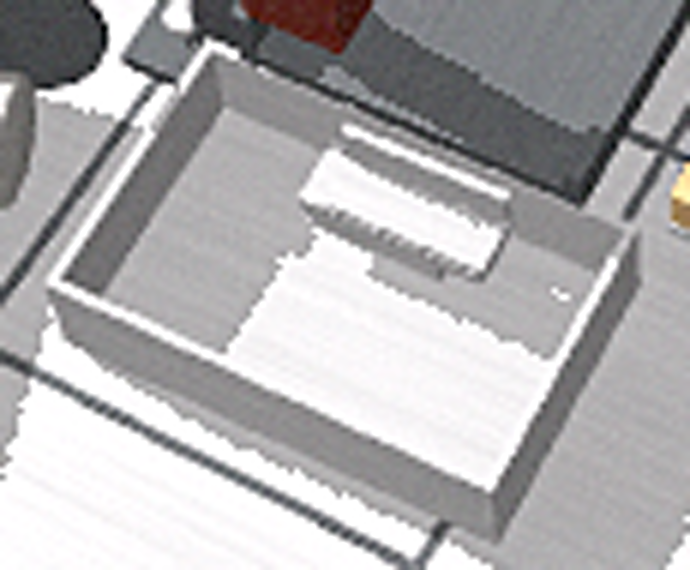

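Run:
```python
from g import *
for nm,(u,v) in {'edgeL':(345,128),'edgeR':(510,192),'topL':(330,152),'topR':(500,235),'topR2':(505,225),'topL2':(303,195),'nearRimL':(210,45),'nearRimR':(640,232)}.items():
    px=(u/6+165-.5,v/6+245-.5)
    print(nm,[(z,toch(back('scene',px,z),ch).round().tolist()) for z in(25,33,50,62)])
```

```text
edgeL [(25, [35.0, 121.0]), (33, [32.0, 125.0]), (50, [26.0, 133.0]), (62, [22.0, 139.0])]
edgeR [(25, [-37.0, 118.0]), (33, [-40.0, 122.0]), (50, [-45.0, 130.0]), (62, [-48.0, 135.0])]
topL [(25, [35.0, 134.0]), (33, [32.0, 137.0]), (50, [26.0, 145.0]), (62, [22.0, 150.0])]
topR [(25, [-43.0, 137.0]), (33, [-45.0, 140.0]), (50, [-50.0, 148.0]), (62, [-53.0, 153.0])]
topR2 [(25, [-42.0, 132.0]), (33, [-45.0, 136.0]), (50, [-49.0, 143.0]), (62, [-53.0, 149.0])]
topL2 [(25, [35.0, 155.0]), (33, [32.0, 158.0]), (50, [26.0, 166.0]), (62, [22.0, 171.0])]
nearRimL [(25, [102.0, 112.0]), (33, [99.0, 116.0]), (50, [92.0, 124.0]), (62, [87.0, 129.0])]
nearRimR [(25, [-91.0, 112.0]), (33, [-93.0, 115.0]), (50, [-97.0, 123.0]), (62, [-100.0, 129.0])]
```

Run:
```python
from g import *
say()
S=[514,287,-1.743]
for zu in (80,25,18):
    p,Ro=tcp(S,zu,**G); print(zu,p.round(1)); rel(p,Ro)
print('board frame',toch(S,F['board']))
```

```text
t 18.2 p [732.2 121.9 207. ] F [-0.1  0.1 -3. ] gap 25.0 q [ 0.34  1.04  0.85  1.67 -0.72  1.99]
x [-0.02  0.72 -0.69] z [ 0.02 -0.69 -0.72]
80 [515.3 294.5 135.1]
rel rot [8.1 0.  8.4] ang 11.7 t [ 179.  -211.3  -72.8] dist 286.0
25 [515.3 294.5  80.1]
rel rot [8.1 0.  8.4] ang 11.7 t [ 217.3 -211.3  -33.3] dist 305.0
18 [515.3 294.5  73.1]
rel rot [8.1 0.  8.4] ang 11.7 t [ 222.1 -211.3  -28.2] dist 308.0
board frame [-6.75458167 11.34451951]
```

```bash
python3 -m handwheel '[[[0,0,0],[12,-15,-5],-0.8],[[1,0,1],[35,-42,-15],-0.8],[[2,0,2],[60,-72,-25],-0.8],[[3,0,3],[85,-102,-35],-0.8],[[4,0,4],[110,-132,-46],-0.8],[[6,0,6],[135,-162,-56],-0.8],[[7,0,7],[160,-190,-65],-0.8],[[8.1,0,8.4],[174,-206,-71],-0.8],[[8.1,0,8.4],[179,-211,-73],-0.8],[[8.1,0,8.4],[179,-211,-73],-0.8],[[8.1,0,8.4],[179,-211,-73],-0.8]]'
python3 look.py 15
python3 - <<'E'
from g import *
S=[514,287,-1.743]
for zu in (80,25,18):
    p,Ro=tcp(S,zu,**G); print(zu,p.round(1)); rel(p,Ro)
E
```

```text
time_s: 19.3
tool_pos: [516.6, 294.0, 135.5]
tool_rot: [1.941, 1.632, -0.784]
force: [0.4, -0.5, -3.5]
finger_gap: 25.1
t 19.3 p [516.6 294.  135.5] F [ 0.4 -0.5 -3.5] gap 25.1 q [ 0.64  1.03  0.61  1.76 -0.5   2.54]
x [ 0.12  0.71 -0.69] z [-0.12 -0.68 -0.72]
[515.33493098 286.5228141   80.46704325] -1.7428002446156743 [-368.52904387  -60.59881572]
80 [515.3 294.5 135.1]
rel rot [-0.  -0.  -0.1] ang 0.1 t [ 0.8 -1.5  0.1] dist 2.0
25 [515.3 294.5  80.1]
rel rot [-0.  -0.  -0.1] ang 0.1 t [39.  -1.5 39.6] dist 56.0
18 [515.3 294.5  73.1]
rel rot [-0.  -0.  -0.1] ang 0.1 t [43.8 -1.5 44.7] dist 63.0
```

View pics/w15.png

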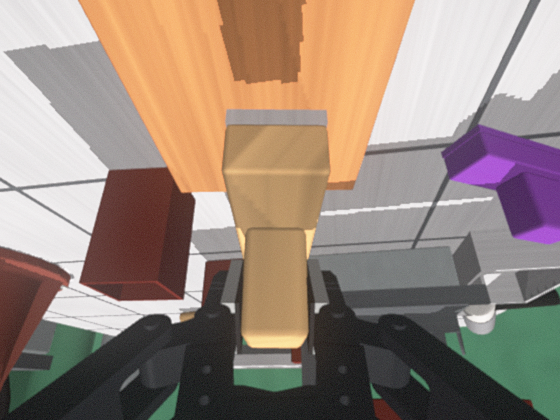

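Above the board, with the held scraper centred left-right on it. Lowering to just above contact.

```bash
python3 -m handwheel '[[[0,0,0],[14,0,14],-0.8],[[0,0,0],[28,-1,28.5],-0.8],[[0,0,0],[37,-1,37.5],-0.8],[[0,0,0],[41,-1,41.7],-0.8],[[0,0,0],[42.3,-1,43],-0.8],[[0,0,0],[43,-1,43.7],-0.8],[[0,0,0],[43,-1,43.7],-0.8]]'
python3 look.py 16
```

```text
time_s: 20.1
tool_pos: [515.1, 295.4, 74.5]
tool_rot: [1.941, 1.632, -0.784]
force: [0.2, -0.3, -3.6]
finger_gap: 25.2
t 20.1 p [515.1 295.4  74.5] F [ 0.2 -0.3 -3.6] gap 25.2 q [ 0.64  1.08  0.55  1.65 -0.5   2.55]
x [ 0.12  0.71 -0.69] z [-0.12 -0.68 -0.72]
[513.75603455 287.94572327  19.40741353] -1.7430913380846924 [-370.0009603   -62.13212797]
```

```bash
python3 -m handwheel '[[[0,0,0],[0.35,0,0.36],-0.8],[[0,0,0],[0.7,0,0.72],-0.8],[[0,0,0],[1,0,1.05],-0.8],[[0,0,0],[1.2,0,1.25],-0.8],[[0,0,0],[1.2,0,1.25],-0.8]]'
python3 look.py 17
```

```text
time_s: 20.7
tool_pos: [514.9, 295.4, 73.0]
tool_rot: [1.94, 1.633, -0.784]
force: [0.3, 1.9, 4.4]
finger_gap: 25.2
t 20.7 p [514.9 295.4  73. ] F [0.3 1.9 4.4] gap 25.2 q [ 0.64  1.09  0.55  1.65 -0.5   2.55]
x [ 0.12  0.71 -0.69] z [-0.12 -0.68 -0.72]
[513.57159116 287.91515887  17.94178529] -1.7425605829069877 [-369.97621838  -62.31744226]
```

View pics/w17.png

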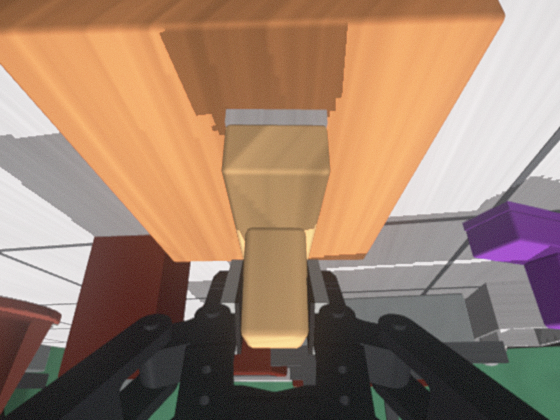

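```bash
python3 -m handwheel '[[[0,0,0],[0,0,0],-0.2],[[0,0,0],[0,0,0],0.2],[[0,0,0],[0,0,0],0.6],[[0,0,0],[0,0,0],1],[[0,0,0],[0,0,0],1],[[0,0,0],[0,0,0],1],[[0,0,0],[0,0,0],1],[[0,0,0],[0,0,0],1]]'
python3 look.py 18
```

```text
time_s: 21.6
tool_pos: [514.7, 295.3, 72.1]
tool_rot: [1.941, 1.633, -0.785]
force: [-0.2, 1.1, -0.3]
finger_gap: 85.3
t 21.6 p [514.7 295.3  72.1] F [-0.2  1.1 -0.3] gap 85.3 q [ 0.64  1.09  0.55  1.65 -0.5   2.55]
x [ 0.12  0.71 -0.69] z [-0.12 -0.68 -0.72]
[513.41656375 287.81621568  17.0488508 ] -1.7430036964254807 [-369.8822054   -62.47550811]
```

View pics/w18.png

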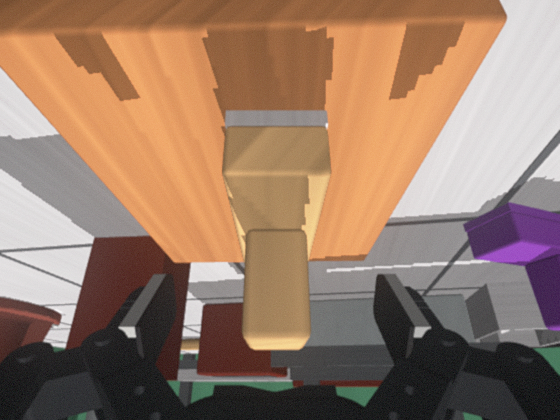

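Released, with clearance on both sides of the handle. Backing out along the tool axis, then up.

```bash
python3 -m handwheel '[[[0,0,0],[0,0,-15],1],[[0,0,0],[0,0,-35],1],[[0,0,0],[0,0,-55],1],[[0,0,0],[0,0,-70],1],[[0,0,0],[-20,0,-90],1],[[0,0,0],[-50,0,-120],1],[[0,0,0],[-80,0,-150],1],[[0,0,0],[-80,0,-150],1],[[0,0,0],[-80,0,-150],1]]'
python3 look.py 19
python3 - <<'E'
from g import *
from rig import *
a0=pickle.load(open('M.pkl','rb'))
for n in('scene','top'):
    im=capture(n); cv2.imwrite(f'pics/{n}19.png',im[:,:,::-1])
    for t in('scraper','tube_standing','can','tube_lying'):
        r=trace(n,t); print(n,t,[(round(d['conf'],2),np.array(d['rect']).round().astype(int).tolist()) for d in r[:3]])
        if t=='scraper':
            for d in r[:2]:
                m=d['mask'].astype(np.float32)
                c=lambda p:-iou(render(n,[place(P,*p,18) for P in(FOOT,HAND)]),m)
                if c([514,288,-1.743])<-.2:
                    p,f=fit([514,288,-1.743],c,(5,5,.04)); print('  fit',p.round(2),f.round(3),'board',toch(p,F['board']).round(1))
E
```

```text
time_s: 22.6
tool_pos: [514.6, 330.2, 228.9]
tool_rot: [1.943, 1.641, -0.76]
force: [-0.4, 0.3, -0.7]
finger_gap: 85.6
t 22.6 p [514.6 330.2 228.9] F [-0.4  0.3 -0.7] gap 85.6 q [ 0.68  1.05  0.89  2.02 -0.48  2.57]
x [ 0.13  0.72 -0.68] z [-0.11 -0.68 -0.73]
[513.3296209  322.68204819 173.85290864] -1.7349263276285887 [-404.73348894  -61.4646312 ]
scene scraper [(0.89, [382, 248, 440, 292]), (0.88, [307, 294, 364, 335]), (0.4, [153, 143, 189, 199])]
  fit [512.09 288.26  -1.74] -0.956 board [-7.7  9.3]
scene tube_standing [(0.78, [371, 182, 409, 230]), (0.61, [383, 322, 420, 368])]
scene can [(0.66, [384, 321, 418, 368])]
scene tube_lying [(0.88, [151, 142, 188, 196])]
top scraper [(0.85, [150, 213, 193, 239]), (0.77, [199, 149, 228, 191])]
  fit [512.06 286.37  -1.74] -0.937 board [-5.9  9.5]
top tube_standing [(0.63, [188, 265, 219, 288])]
top can [(0.96, [143, 150, 174, 174]), (0.52, [269, 126, 347, 262])]
top tube_lying []
```

View pics/w19.png

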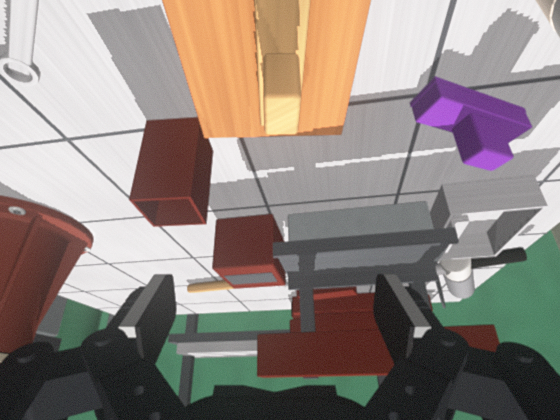

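View pics/scene19.png

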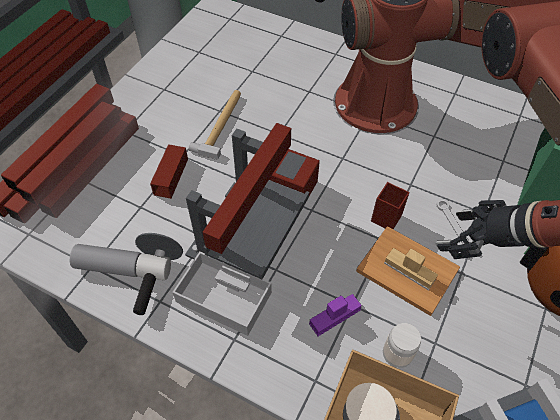

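View pics/top19.png

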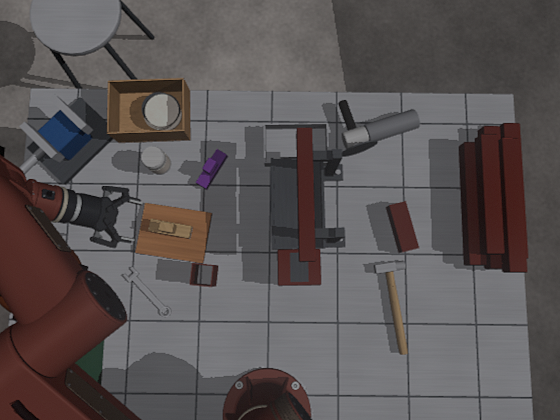

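Run:
```python
from g import *
say(); rel([710,30,300],ori(ch[2]+np.pi,15))
```

```text
t 23.2 p [514.5 330.1 227.6] F [ 0.6 -0.4 -0.2] gap 85.3 q [ 0.68  1.05  0.89  2.02 -0.48  2.57]
x [ 0.12  0.72 -0.69] z [-0.11 -0.68 -0.73]
rel rot [ -5.1  28.2 -10.1] ang 30.4 t [-240.7  242.5  129.7] dist 365.0
```

```bash
python3 -m handwheel '[[[0,3,-1],[-30,30,16],1],[[-1,7,-3],[-60,60,32],1],[[-2,11,-4],[-90,90,48],1],[[-3,15,-5],[-120,120,64],1],[[-3,19,-7],[-150,150,80],1],[[-4,23,-8],[-180,180,97],1],[[-5,28,-10],[-210,210,113],1],[[-5,28,-10],[-240,242,130],1],[[-5,28,-10],[-240,242,130],1],[[-5,28,-10],[-240,242,130],1],[[-5,28,-10],[-240,242,130],1]]'
python3 look.py 20
```

```text
time_s: 24.3
tool_pos: [709.1, 31.3, 299.1]
tool_rot: [2.047, 2.11, -0.275]
force: [1.2, -0.2, -0.5]
finger_gap: 85.3
t 24.3 p [709.1  31.3 299.1] F [ 1.2 -0.2 -0.5] gap 85.3 q [ 0.05  0.69  0.59  1.49 -0.27  1.6 ]
x [-0.03  0.96 -0.26] z [ 0.01 -0.26 -0.97]
[709.33983227  22.82407082 244.57314329] -1.5410544014446197 [-98.8526536  125.00714718]
```

View pics/w20.png

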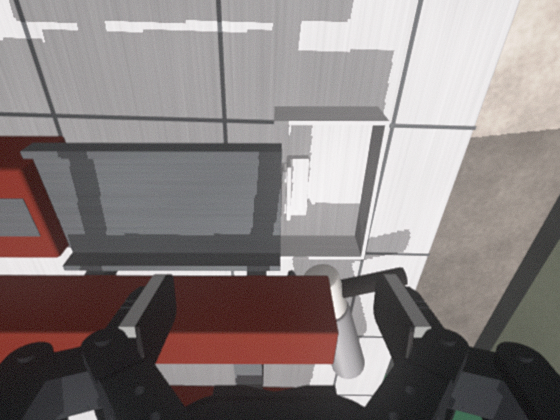

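Run:
```python
from g import *
im=cv2.imread('pics/w20.png'); cv2.imwrite('pics/w20b.png',cv2.resize(im[95:265,260:400],None,fx=3.5,fy=3.5,interpolation=cv2.INTER_CUBIC))
from rig import *
capture('wrist')
for t in ("offcut_flat","offcut_angle","offcut_tube"):
    print(t,[(round(d['conf'],2),np.array(d['rect']).round().astype(int).tolist()) for d in trace('wrist',t)])
```

```text
offcut_flat [(0.48, [286, 154, 308, 215])]
offcut_angle [(0.81, [287, 158, 308, 216])]
offcut_tube [(0.64, [279, 161, 287, 212])]
```

View pics/w20b.png

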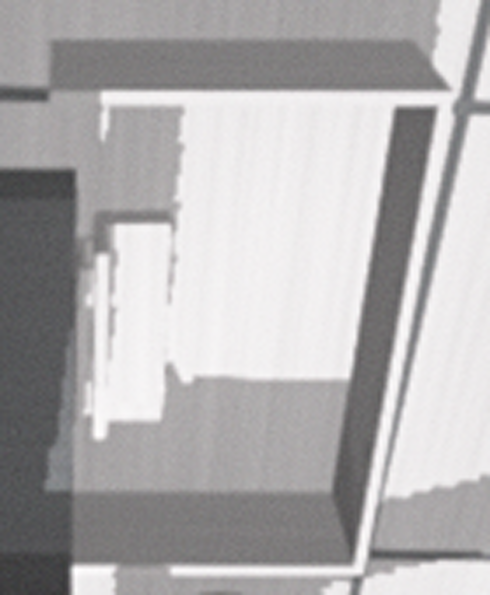

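Run:
```python
from g import *
o=get_obs(); setw(o)
w=lambda u,v:(u/3.5+260-.36,v/3.5+95-.36); s=lambda u,v:(u/6+165-.42,v/6+245-.42)
K=lambda n:(np.array(CAL[n]['camera_matrix']),np.array(CAL[n]['world_from_camera']))
def tri(pw,ps):
    A=[]
    for n,p in(('wrist',pw),('scene',ps)):
        k,T=K(n); P=k@np.linalg.inv(T)[:3]; A+= [p[0]*P[2]-P[0],p[1]*P[2]-P[1]]
    A=np.array(A); X=np.linalg.lstsq(A[:,:3],-A[:,3],rcond=None)[0]; return X
for nm,a,b in [('wide near +x',w(108,422),s(330,152)),('wide far +x',w(163,420),s(303,195)),('wide near -x',w(112,222),s(503,228)),('wide far -x',w(172,222),s(492,250)),('edge +x',w(100,438),s(345,128)),('edge -x',w(101,252),s(510,192)),('rim far left',w(447,92),s(495,490)),('rim far right',w(357,572),s(55,285))]:
    X=tri(a,b); print(nm,toch(X,ch).round(1),X[2].round(1), [ (z,toch(back('wrist',a,z),ch).round().tolist()) for z in(8,25,33,50)])
```

```text
wide near +x [ 25.3 145.3] 49.9 [(8, [53.0, 148.0]), (25, [41.0, 147.0]), (33, [36.0, 147.0]), (50, [24.0, 146.0])]
wide far +x [ 26.4 164.9] 47.1 [(8, [52.0, 170.0]), (25, [40.0, 168.0]), (33, [35.0, 167.0]), (50, [23.0, 165.0])]
wide near -x [-50.  144.6] 48.5 [(8, [-33.0, 147.0]), (25, [-41.0, 147.0]), (33, [-45.0, 146.0]), (50, [-53.0, 145.0])]
wide far -x [-55.4 161.7] 63.6 [(8, [-33.0, 169.0]), (25, [-41.0, 167.0]), (33, [-45.0, 166.0]), (50, [-53.0, 164.0])]
edge +x [ 19.  141.8] 68.1 [(8, [61.0, 145.0]), (25, [49.0, 144.0]), (33, [43.0, 144.0]), (50, [31.0, 143.0])]
edge -x [-51.6 140.4] 71.8 [(8, [-21.0, 144.0]), (25, [-30.0, 143.0]), (33, [-34.0, 143.0]), (50, [-42.0, 142.0])]
rim far left [-97.  241.8] 54.2 [(8, [-80.0, 257.0]), (25, [-86.0, 252.0]), (33, [-89.0, 249.0]), (50, [-95.0, 243.0])]
rim far right [ 89.1 241.4] 54.5 [(8, [131.0, 257.0]), (25, [116.0, 251.0]), (33, [109.0, 248.0]), (50, [94.0, 243.0])]
```

Run:
```python
from g import *
say(); rel([740,115,205],ori(ch[2]+np.pi,42))
```

```text
t 24.6 p [709.4  31.4 299.5] F [0.2 0.1 0.7] gap 85.5 q [ 0.05  0.69  0.6   1.49 -0.27  1.6 ]
x [-0.03  0.96 -0.26] z [ 0.01 -0.26 -0.96]
rel rot [ -0.1 -26.8  -0. ] ang 26.8 t [104.5  33.3  69.5] dist 130.0
```

```bash
python3 -m handwheel '[[[0,-6,0],[25,8,15],1],[[0,-13,0],[50,16,34],1],[[0,-20,0],[78,25,52],1],[[0,-26.8,0],[104,33,69],1],[[0,-26.8,0],[104,33,69],1],[[0,-26.8,0],[104,33,69],1]]'
python3 look.py 21
python3 - <<'E'
import cv2
im=cv2.imread('pics/w21.png'); cv2.imwrite('pics/w21b.png',cv2.resize(im[90:260,170:400],None,fx=3.4,fy=3.4,interpolation=cv2.INTER_CUBIC))
E
```

```text
time_s: 25.2
tool_pos: [739.3, 115.0, 201.5]
tool_rot: [1.761, 1.822, -0.684]
force: [0.5, 0.3, 1.5]
finger_gap: 85.5
t 25.2 p [739.3 115.  201.5] F [0.5 0.3 1.5] gap 85.5 q [ 0.32  1.04  0.85  1.64 -0.7   1.95]
x [-0.03  0.74 -0.67] z [ 0.02 -0.67 -0.74]
[739.58066988 107.38792692 146.50606973] -1.5392383595188686 [-182.42242778  157.89554729]
```

View pics/w21b.png

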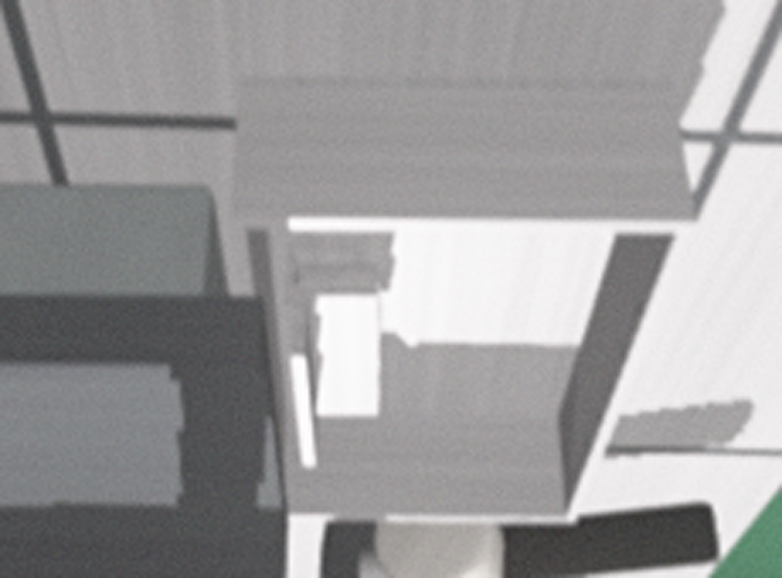

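Run:
```python
import cv2
im=cv2.imread('pics/w21.png'); cv2.imwrite('pics/w21c.png',cv2.resize(im[145:245,235:305],None,fx=6,fy=6,interpolation=cv2.INTER_LANCZOS4))
im=cv2.imread('pics/w20.png'); cv2.imwrite('pics/w20c.png',cv2.resize(im[145:230,265:325],None,fx=7,fy=7,interpolation=cv2.INTER_LANCZOS4))
```

```text
(no output)
```

View pics/w21c.png

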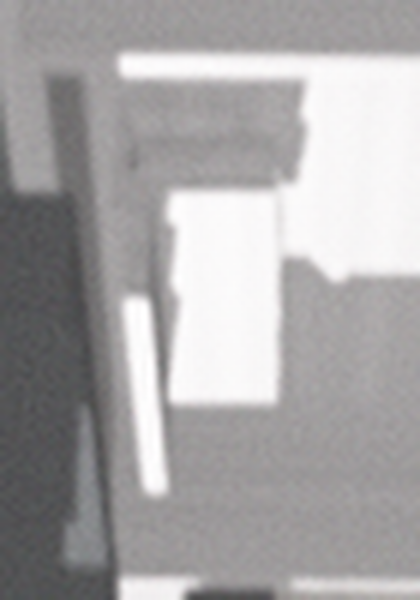

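View pics/w20c.png

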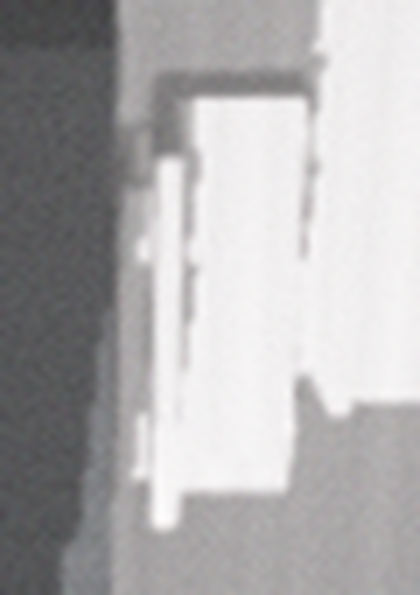

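Run:
```python
from g import *
from rig import *
im=capture('scene').astype(int); old=cv2.imread('pics/scene19.png')[:,:,::-1].astype(int)
d=np.abs(im-old).max(2)[250:335,172:272]; print('tray pixels changed >40:',(d>40).sum())
say(); print(sign_off())
```

```text
tray pixels changed >40: 0
t 25.35 p [741.1 112.5 210. ] F [0.  1.1 0.6] gap 85.5 q [ 0.32  1.02  0.85  1.64 -0.7   1.95]
x [-0.02  0.74 -0.67] z [ 0.02 -0.67 -0.74]
the job is handed in; nothing more can be done
None
```

I gripped the wooden scraper by its handle with the gripper leaning 44° to the left and lowered it into the channel behind the offcuts. I pushed all three off the far end into the tray, set the scraper back on its board with a light touch, and released it. The job was handed in at about 25 s; sign-off gives no verdict.

**Last checks**
- **Channel and tray:** The bed is empty in the pictures. The offcuts lie stacked against the tray's wall nearest the channel, and no tray pixel changed between the last two scene pictures.
- **Scraper:** It stands upright on the board, about 7 mm (x) and 9 mm (y) from the board's centre. The fits in the scene and top cameras agree to 2 mm.
- **Robot:** The gripper is open and clear of everything, with no contact force in the last reading.
- **Can and tubes:** The can and the standing tube show no visible movement in the scene and top cameras. The lying tube shows none in the scene camera, but the network did not find it in the last top picture.

**Less certain**
- **Offcut detection:** The networks disagreed about which offcut is which in the tray, and not all three can be seen separately. That all three are there rests on the empty bed and on nothing lying elsewhere.
- **Angle height:** The angle lies on top of the stack. I estimate its upper edge at 58 to 68 mm and its origin at 45 to 55 mm above the table, below the 62 mm limit but the tightest of the checks.

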